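# Get the dapping block out from behind the soldering kit

## Robot

A 7-joint arm with a two-finger parallel gripper is mounted at the origin on the work surface. World frame = base frame: x ahead of the robot, y to its left, z up, the work surface at z = 0. Lengths are in mm, angles in rad, forces in N, time in s.
With the tool pointing down it reaches from about 350 to 900 mm from the base axis. Payload 19.9 kg.
Tool frame: the origin (TCP) lies midway between the tips of the shut fingers; the grasp point (between the pads) lies 19 mm behind it; z points along the fingers, y is the direction in which the jaws open and shut (so a half turn about z gives the same grasp; the last joint's range is limited). The gripper opens to 94 mm and grips with 3 to 60 N. Pads are 16 mm wide; open, the fingers measure 119 mm over their backs; the gripper's body (75 mm by 177 mm) begins 78 mm behind the grasp point.
Start: joints at [1.145, 0.417, -0.01, 1.614, 0.005, 1.111, -0.053], TCP at [234.6, -579.277, 205.425] pointing down, gripper open.
Joint ranges: [-2.81, 2.81], [-0.39, 2.02], [-1.27, 1.25], [0.06, 2.57], [-1.19, 4.33], [0.19, 2], [-2.82, 2.82]. Speed limits (rad/s): [1.89, 1.89, 2.39, 2.39, 3.01, 3.01, 3.01].

## Interface

Orientations are given as a unit quaternion [w, x, y, z].
In Python, from cell import ctrl, capture, get_calibration, ticket, spot_in, trace gives the robot as it stands.
- The arm moves only by the shell command python3 -m pendant 'ROWS' [FORCE]. ROWS is a JSON object of lists of equal length, an entry for each row: "slide": the shift along the world's x, y, z in cm, a list of three; "roll": the turn about the world's z in degrees; "gripper": the gripper's target within -1 to 1 (fully open at 1, half-way at 0, shut at -1). In form: {"slide": [[x, y, z], ...], "roll": [roll, ...], "gripper": [gripper, ...]}. A call has 1 to 5 rows; each row is the pose to reach, as a shift and turn from the pose measured when the call began; what a row does not reach only later rows make up. A row lasts 1/10 s, in which the tool goes at most 50 mm and 8.59 degrees, less where a joint would pass 70% of its speed; a pose out of reach is approached as far as the arm can. A call with a gripper value outside its range is refused whole. The fingers move at their own pace and stop on an object; FORCE is the grip in N (left out, the last holds). Time passes only in rows, so rows that repeat a pose let the fingers close. It gives the time, the measured TCP pose, the force and the opening at its end, in the units of the state.
- ctrl.sense(): the state, without advancing time (a new reading comes with each control period).
- capture(name): name is "scene" or "side" or "wrist"; returns (picture, depth): 480x640x3 uint8, red, green, blue; 480x640 float32, mm along the optical axis (not along the pixel's ray), 0 where there is no reading.
- get_calibration(name): a dict with "mtx" (3x3 intrinsics, pixels), "position" and "orientation" of the camera in the world. Camera axes: x right, y down, z forward; pixel columns grow to the right and rows downward; lengths in mm; the calibration is good to about 2 mm. A picture is of the moment at which its call begins: read the wrist's pose just before it. get_calibration takes no time and is no camera call; for the wrist camera it gives the pose at the moment of the call.
- ticket.hand_in(): hands the job in, once; it reports no verdict.
Trained networks look in the newest picture that a camera, given by its name, has taken for a name from the list of things; names that differ only in an ending like _2 or _b are one class to them, and where a whole thing is asked for, a point or a joint stands for the part that bears it (a point fixed in the world has none). Each returns a list of dicts, best first, with "score" (0 to 1); they miss things now and then, are a little off and sometimes report something else, mostly with a low value. They report only what shows in the picture. A call takes as long as a camera call. They do not tell look-alikes from the thing itself.
- spot_in(camera, thing): "pixel" ([column, row] in pixels, amid what is visible of it).
- trace(camera, thing): "region" (480x640 bool, what is visible of it) and "pixel" ([column, row] in pixels, amid what is visible of it).
The state is a dict: "time_s": time; "joints": joint angles; "qvel": joint speeds; "joint_torque": joint torques, N m; "tcp_pos": TCP position; "orientation": TCP orientation; "wrist_force": force on the tool from outside, world axes, zero at the start; "moment": the same for the moment, N m; "opening": finger opening in mm.
Only numpy, scipy, OpenCV 4.12 (cv2) and the standard library are available. Lean on these libraries where they do the work, as an engineer would, in place of code of your own. Each camera call takes 0.05 s, during which the arm holds its last target. There are 200 camera calls.

## Task

The dapping block is boxed in at the back of the oak bench tray by the spirit lamp, the flux jar and the third hand. First stand all three aside, upright, in the shallow aluminium tray; then take the dapping block out and set it in the middle of the rubber pad, square with the pad's sides without turning it over; then stand the lamp, the jar and the third hand each back on the very spot where it stood before. Set everything down gently without dropping it, knock nothing over, and leave the solder tin, the brass weight and the pliers where they are.

Things in the scene. Friction and masses are not known exactly. Their poses are not given: they have to be found in the camera images.
- rack: oak bench tray, fixed, 151 (x) by 248 (y) mm, origin at its underside's centre; floor 10 mm above the bench, rims 16 mm high at front (-x) and sides; raised back board (+x) 50 mm above the bench, inner face at x = +67 mm. On its floor stand the dapping block (near x, y = +37, 0 mm) and, in any order, lamp, jar and third hand (near -28, 0; +23, +72; +23, -72 mm)
- block_c (a point): dapping block: a bright steel cube of 45 mm edge with round dimples in its top and sides, 0.6 kg; this point is its centre, 22.5 mm above its underside; z up, x and y square to its sides
- lamp_c (a point): spirit lamp: squat clear-glass body 62 mm in diameter and 56 mm high below a brass collar (58 to 67 mm up) and a fixed brass cap 25 mm in diameter, straight-sided from 67 to 94 mm up, rounded top at 103 mm; 0.2 kg. This point is on its axis half-way up, 51.5 mm above its underside. Best gripped by the cap
- jar_c (a point): flux jar: white straight round jar 56 mm in diameter with a black lid 54 mm in diameter from 76 to 98 mm up (total height 98 mm), the lid is fixed on; 0.24 kg. This point is on its axis half-way up, 49 mm above its underside
- third_hand_c (a point): third hand (soldering stand): dark round base 60 mm in diameter, 16 mm high; thin steel post 8 mm in diameter; brass knurled knob 15 mm in diameter from 90 to 114 mm up (the top); cross-locking tweezers held level 60 mm up, reaching 62 mm from the axis in its own -x direction and 25 mm in +x; 0.3 kg. This point is on the post half-way up, 57 mm above its underside. Best gripped by the knob
- tray: empty shallow aluminium tray, fixed on the bench, 110 mm (x) by 250 mm (y), walls 18 mm high and 3 mm thick, floor 3 mm above the bench; origin at the centre of its underside; left or right of the robot
- pad: black rubber bench pad, fixed, 110 by 110 mm, top 18 mm above the bench; origin at the centre of its underside; on the other side from the aluminium tray
- tin: small round aluminium solder tin with lid, 40 mm in diameter, 20 mm high, on the oak tray's front left; origin at the centre of its underside; not to be disturbed
- weight: small brass balance weight with a knob, 23 mm in diameter, 35 mm high, on the oak tray's front right; origin at the centre of its underside; not to be disturbed
- pliers: pliers with black handles lying flat on the bench in front of the oak tray, 130 mm long, 45 mm wide, 12 mm high; origin on the bench near the middle of their length, x along them towards the jaws; not to be disturbed
Not all that is in view belongs to the job. What is shaped like the part that bears jar_c but green or red is not meant.

How it is judged:
By the outcome, as a careful person would: the job done as asked, in the order asked, and still so for the second after the job is handed in, with the robot touching nothing.
It also fails if it takes over 147 s, if anything falls off the work surface, if the arm or the gripper's body presses on something with over 40 N, if the wrist force passes 120 N, or if a joint passes its speed limit or range.

## Working session

There is one attempt and no reset: what is moved stays moved. The work goes in short steps, Python scripts to look and compute and a shell command to move; the robot and the scene stay as the last step left them, time stands still between calls to the robot, and variables do not carry over. Pictures are saved under pics/ and viewed, about 12 in all and at most 16, crops included, and the job is handed in when it is done.

```bash
ls; mkdir -p pics; cat > h.py <<'E'
import numpy as np, cv2, json
from cell import ctrl, capture, get_calibration, ticket, spot_in, trace
from scipy.spatial.transform import Rotation as R
def rot(q): return R.from_quat([q[1],q[2],q[3],q[0]]).as_matrix()
def cloud(name):
    c=get_calibration(name); img,d=capture(name)
    M=np.array(c["mtx"]); v,u=np.mgrid[0:480,0:640]
    P=np.stack([(u-M[0,2])/M[0,0]*d,(v-M[1,2])/M[1,1]*d,d],-1)
    W=P@rot(c["orientation"]).T+np.array(c["position"]); W[d==0]=np.nan
    return img,d,W
def save(img,n): cv2.imwrite("pics/"+n+".png",img[:,:,::-1])
E
python3 - <<'E'
from h import *
s=ctrl.sense(); print(s)
for n in("scene","side"):
    img,d,W=cloud(n); save(img,n+"0"); print(n,get_calibration(n)["position"])
    np.savez("pics/"+n+"0",img=img,W=W)
    for t in ["rack","block_c","lamp_c","jar_c","third_hand_c","tray","pad","tin","weight","pliers"]:
        for r in trace(n,t)[:3]:
            m=r["region"]; p=W[m]; print(t,round(r["score"],2),np.round(r["pixel"]),m.sum(),np.round(np.nanmedian(p,0)),np.round(np.nanpercentile(p,2,axis=0)),np.round(np.nanpercentile(p,98,axis=0)))
E
```

```text
pics
{'time_s': 0.0, 'joints': array([ 1.14451465,  0.4179685 , -0.01026792,  1.61415229,  0.00473437,
        1.11070229, -0.05299301]), 'qvel': array([-0.0006879 ,  0.00036679, -0.00131466, -0.00062903,  0.00024407,
       -0.00032983,  0.00024371]), 'joint_torque': array([ 2.25678508e-03, -8.51242447e+01,  6.40037712e-01, -4.25989008e+01,
       -4.86116193e-02,  1.87825004e-02,  5.99861801e-05]), 'tcp_pos': array([ 234.41910428, -578.97587118,  204.83807684]), 'orientation': array([-5.76489242e-04,  9.81549877e-01,  1.91205320e-01, -1.81360546e-04]), 'wrist_force': array([-1.07945434, -0.11298079, -0.06720805]), 'moment': array([0.01883002, 0.00327868, 0.03889979]), 'opening': 94.20691150669545}
scene [1076.01803906 -299.13442025  848.09676263]
rack 0.59 [330. 307.] 6387 [630. -27.  11.] [ 519. -114.    2.] [676. 130.  51.]
block_c 0.72 [349. 298.] 1054 [634.  11.  51.] [608.  -7.  10.] [653.  38.  56.]
lamp_c 0.64 [380. 272.] 1252 [625.  75.  54.] [600.  55.  19.] [643. 101. 111.]
lamp_c 0.4 [306. 314.] 1368 [621. -63.  24.] [559. -88.   8.] [645. -35. 123.]
jar_c 0.93 [259. 242
[... 1675 characters left out ...]
[370. 280.] 1211 [614. -65.  27.] [584. -89.  11.] [642.  -2. 124.]
tray 0.69 [292. 206.] 2409 [498. 297.   5.] [442. 179.   2.] [554. 432.  19.]
tray 0.63 [368. 253.] 440 [623.  -3.  50.] [607.  -8.  13.] [650.  36.  57.]
pad 0.57 [298. 399.] 6330 [ 488. -317.   19.] [ 435. -359.    2.] [ 542. -252.   21.]
tin 0.47 [317. 240.] 156 [536.  87.  29.] [526.  74.  13.] [546. 113.  32.]
weight 0.69 [334. 288.] 242 [552. -84.  30.] [541. -89.  12.] [563. -71.  46.]
weight 0.43 [320. 240.] 158 [537.  87.  29.] [526.  74.   4.] [546. 157.  33.]
pliers 0.71 [367. 256.] 488 [623.  -3.  50.] [607. -23.  13.] [651.  37.  60.]
pliers 0.62 [245. 262.] 280 [397.  47.  10.] [362.  28.   2.] [487.  59.  13.]
```

View pics/scene0.png

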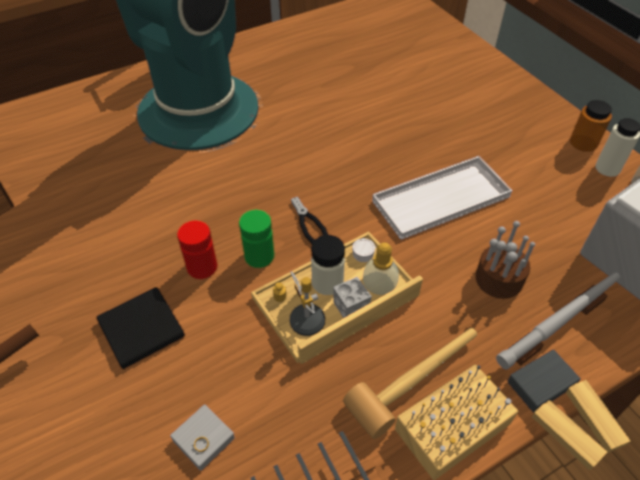

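View pics/side0.png

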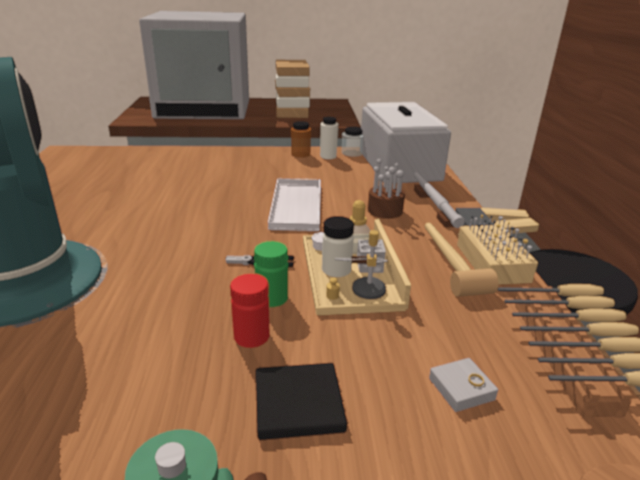

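The scene view shows the jar (326,260), the lamp (382,272), the third hand (308,315) and the block (350,297) in the rack. The tray is at the left and the pad at the right. Next I'll estimate yaws and the wrist camera offset.

```bash
cat >> h.py <<'E'
def rect(W,lo,hi,box):
    m=(W[...,2]>lo)&(W[...,2]<hi)&(W[...,0]>box[0])&(W[...,0]<box[1])&(W[...,1]>box[2])&(W[...,1]<box[3])
    p=W[m][:,:2].astype(np.float32)
    return len(p),cv2.minAreaRect(p),np.round(np.median(W[m],0),1)
E
python3 - <<'E'
from h import *
for n in("scene","side"):
    W=np.load(f"pics/{n}0.npz")["W"]
    print(n,"bench",np.nanmedian(W[(abs(W[...,2])<12)][:,2]))
    print("board",rect(W,42,56,(645,700,-150,150)))
    print("pad",rect(W,13,24,(420,570,-380,-230)))
    print("tray",rect(W,12,24,(420,580,160,450)))
    print("blocktop",rect(W,50,60,(600,665,-25,40)))
print(get_calibration("wrist")); print(rot(ctrl.sense()["orientation"]))
E
```

```text
scene bench -1.1847794523184803
board (1199, ((658.4710083007812, 13.368606567382812), (28.219173431396484, 240.1106719970703), 2.9166293144226074), array([666.8,   9.6,  48.4]))
pad (3868, ((489.37396240234375, -302.1296691894531), (112.79602813720703, 109.13108825683594), 3.861811637878418), array([ 493. , -303.8,   16.6]))
tray (803, ((499.51043701171875, 306.1894226074219), (252.0736541748047, 113.8048324584961), 86.08397674560547), array([506.5, 302. ,  15.5]))
blocktop (587, ((635.7662963867188, 12.056640625), (58.11949157714844, 54.921531677246094), 0.07667657732963562), array([633.8,  17.5,  53. ]))
side bench 1.0442898132690175
board (566, ((657.6527709960938, 10.835342407226562), (25.990530014038086, 239.6260986328125), 3.05942440032959), array([664.6,  -5.4,  50.6]))
pad (5682, ((488.7982177734375, -302.865966796875), (110.1361083984375, 112.50440216064453), 3.8354873657226562), array([ 488. , -311.7,   18.9]))
tray (423, ((498.99774169921875, 307.02398681640625), (258.24176025390625, 109.97715759277344), 85.85033416748047), array([491.6, 247.3,  17.2]))
blocktop (307, ((636.1468505859375, 8.806245803833008), (60.19196319580078, 57.751888275146484), 88.5588150024414), array([634.3,  12.6,  54.2]))
{'mtx': array([[362.61362326,   0.        , 318.59470125],
       [  0.        , 362.61362326, 239.44751662],
       [  0.        ,   0.        ,   1.        ]]), 'position': array([ 295.37181812, -555.26901721,  384.28924861]), 'orientation': array([ 0.09613073,  0.82409492, -0.55458023, -0.06377479])}
[[ 9.26873714e-01  3.75373300e-01 -6.42700818e-05]
 [ 3.75373302e-01 -9.26873715e-01  2.69586280e-05]
 [-4.94507004e-05 -4.91125164e-05 -9.99999998e-01]]
```

```bash
python3 -m pendant '{"slide":[[2,4,4],[4,8,8],[6,12,12],[8,16,15],[10,20,17]],"roll":[0,-6,-12,-18,-22],"gripper":[1,1,1,1,1]}' 30
```

```text
time_s: 1.6
tcp_pos: [322.4, -403.2, 361.6]
orientation: [0.001, 1.0, -0.002, 0.0]
wrist_force: [1.3, -0.3, 0.7]
opening: 93.6
```

```bash
python3 -m pendant '{"slide":[[2,4.5,0],[4.5,9,0],[7,13.5,0],[9.5,18,0],[12,22.5,0]],"roll":[0,0,0,0,0],"gripper":[1,1,1,1,1]}'; python3 -m pendant '{"slide":[[2.5,5,0],[5,10,0],[7,15,0],[9,18,0],[9,18,0]],"roll":[0,0,0,0,0],"gripper":[1,1,1,1,1]}'
python3 - <<'E'
from h import *
print(get_calibration("wrist")["position"], rot(get_calibration("wrist")["orientation"])[:,2])
img,d,W=cloud("wrist"); save(img,"w1"); np.savez("pics/w1",img=img,W=W)
for t in ["block_c","lamp_c","jar_c","third_hand_c","tin","weight","pliers"]:
    for r in trace("wrist",t)[:2]:
        m=r["region"]; p=W[m]; print(t,round(r["score"],2),np.round(r["pixel"]),m.sum(),np.round(np.nanmedian(p,0)),np.round(np.nanpercentile(p,2,axis=0)),np.round(np.nanpercentile(p,98,axis=0)))
E
```

```text
time_s: 2.1
tcp_pos: [439.8, -181.9, 361.9]
orientation: [0.001, 1.0, -0.002, 0.001]
wrist_force: [1.4, -0.8, -0.4]
opening: 94.0
time_s: 2.6
tcp_pos: [531.1, 4.0, 361.8]
orientation: [-0.0, 1.0, 0.001, 0.001]
wrist_force: [-0.9, -0.7, -0.1]
opening: 94.2
[596.39356121   3.3391043  540.72854253] [-0.22701746 -0.00209507 -0.97388843]
block_c 0.95 [309. 132.] 1293 [629.  15.  54.] [606.  -6.  46.] [650.  37.  56.]
block_c 0.5 [283. 267.] 1115 [431.  50.   9.] [364.  26.  -1.] [485.  66.  12.]
lamp_c 0.86 [262. 144.] 1609 [610.  76.  57.] [585.  56.  34.] [638. 107. 113.]
jar_c 0.93 [442. 267.] 727 [ 443. -167.   69.] [ 421. -190.    4.] [ 447. -145.   99.]
jar_c 0.89 [368. 264.] 1992 [457. -64.  97.] [426. -91.   9.] [475. -41.  99.]
third_hand_c 0.59 [366. 142.] 1498 [613. -56.  24.] [578. -87.  18.] [642. -35. 124.]
tin 0.63 [254. 196.] 624 [544.  93.  29.] [527.  75.  27.] [561. 111.  31.]
weight 0.67 [377. 189.] 227 [552. -76.  33.] [541. -88.  21.] [561. -68.  46.]
weight 0.55 [366. 142.] 1559 [613. -57.  24.] [569. -86.  17.] [642. -35. 124.]
pliers 0.76 [281. 267.] 1079 [431.  50.   9.] [364.  26.   0.] [485.  66.  12.]
pliers 0.61 [368. 142.] 1643 [613. -56.  24.] [566. -87.  10.] [643. -34. 124.]
```

View pics/w1.png

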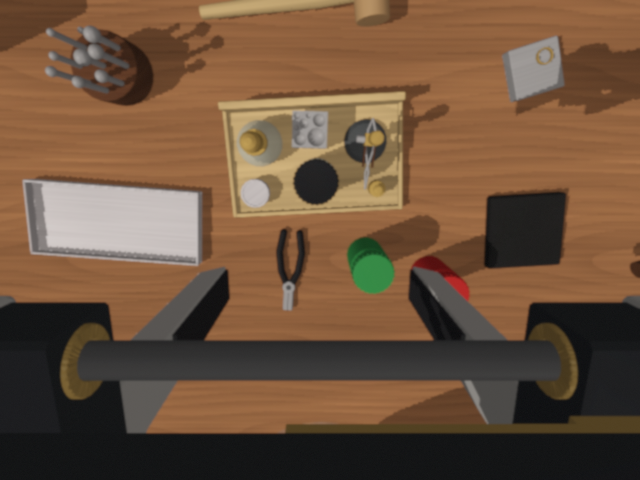

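The wrist view shows the lid at (316,182), the lamp cap at (254,142), the knob at (376,138), the block at (310,129), and the tweezers reaching down to (367,185). Next I'll fit each one.

```bash
cat >> h.py <<'E'
def circ(W,lo,hi,cx,cy,r):
    m=(W[...,2]>lo)&(W[...,2]<hi)&(np.hypot(W[...,0]-cx,W[...,1]-cy)<r)
    p=W[m]
    if len(p)<8: return len(p)
    c,rr=cv2.minEnclosingCircle(p[:,:2].astype(np.float32))
    return len(p),np.round(c,1),"R%.1f"%rr,"mean",np.round(p.mean(0),1)
E
python3 - <<'E'
from h import *
for f in("w1","scene0","side0"):
    W=np.load(f"pics/{f}.npz")["W"]; print(f)
    print("lid",circ(W,104,114,569,3,45))
    print("lidside",circ(W,88,106,569,3,45))
    print("knobtop",circ(W,119,130,620,-66,40))
    print("base",circ(W,21,30,620,-62,40))
    print("tweez",rect(W,62,80,(540,665,-110,-30)))
    print("lampcap",circ(W,80,120,620,80,40))
    print("collar",circ(W,66,79,620,80,40))
    print("glass",circ(W,30,66,620,80,40))
    print("block",rect(W,50,60,(600,665,-14,45)))
    print("board",rect(W,44,56,(630,700,-130,150)))
    print("pad",rect(W,14,24,(420,570,-380,-230)))
    print("tray",rect(W,13,24,(420,580,160,450)))
    print("tin",circ(W,25,34,545,92,40),"weight",circ(W,40,50,552,-76,30))
E
```

```text
w1
lid (1635, array([565. ,   6.8]), 'R27.7', 'mean', array([565.5,   6.7, 107.4]))
lidside (117, array([565. ,   6.8]), 'R27.8', 'mean', array([567.9,   7.4, 104.7]))
knobtop (158, array([615.5, -61.2]), 'R8.0', 'mean', array([615.5, -60.7, 123.4]))
base (674, array([615.1, -61.3]), 'R27.4', 'mean', array([615.9, -56.8,  23.6]))
tweez (419, ((597.5208740234375, -55.11861038208008), (23.24874496459961, 87.2912368774414), 89.00711059570312), array([602.6, -57. ,  71.7]))
lampcap (418, array([611.5,  83.8]), 'R12.4', 'mean', array([611.2,  81.8, 106.5]))
collar (177, array([611.7,  83.8]), 'R16.5', 'mean', array([610.6,  77. ,  76.1]))
glass (1164, array([620.5,  80.5]), 'R39.6', 'mean', array([615.4,  77. ,  49.5]))
block (1191, ((635.4296875, 15.264238357543945), (58.228519439697266, 58.65495681762695), 0.14385133981704712), array([632.4,  17.8,  53.8]))
board (2347, ((649.365478515625, 12.4061279296875), (40.58493423461914, 238.79397583007812), 3.1733076572418213), array([660.9,  17.8,  49.9]))
pad (5366, ((487.9355163574219, -302.8742980957031), (109.79533386230469, 110.9794921875)
[... 2610 characters left out ...]
767578), (56.796287536621094, 57.524757385253906), 89.10945892333984), array([634.1,  12.9,  54.3]))
board (593, ((651.6333618164062, 10.523979187011719), (37.969642639160156, 239.62229919433594), 3.007375478744507), array([663.8,  -3.1,  50.9]))
pad (5636, ((488.7982177734375, -302.865966796875), (110.1361083984375, 112.50440216064453), 3.8354873657226562), array([ 488. , -311.1,   18.9]))
tray (374, ((498.99774169921875, 307.02398681640625), (258.24176025390625, 109.97715759277344), 85.85033416748047), array([491.5, 258.9,  17.6]))
tin (104, array([541.3,  93.3]), 'R19.8', 'mean', array([536.7,  92.2,  29.9])) weight (41, array([552.9, -79.2]), 'R7.5', 'mean', array([551.9, -79.9,  44.5]))
```

```bash
python3 -m pendant '{"slide":[[3,-2.5,-5],[6,-5,-9.5],[8.5,-6.5,-14],[8.5,-6.5,-18],[8.5,-6.5,-20.5]],"roll":[0,0,0,0,0],"gripper":[1,1,1,1,1]}' 30
python3 - <<'E'
from h import *
img,d,W=cloud("wrist"); save(img,"w2")
print(circ(W,117,132,617,-61,20)); print(ctrl.sense()["tcp_pos"],ctrl.sense()["orientation"])
E
```

```text
time_s: 3.5
tcp_pos: [614.4, -69.8, 154.2]
orientation: [0.001, 1.0, -0.004, 0.0]
wrist_force: [0.1, -0.3, 0.1]
opening: 94.3
(538, array([615.4, -61.3]), 'R8.3', 'mean', array([616.5, -61.3, 122.8]))
[611.72298224 -69.49658009 148.66863496] [ 6.37857712e-04  9.99986918e-01 -3.88987094e-03 -3.25960033e-03]
```

```bash
for i in 1 2; do python3 -m pendant '{"slide":[[0,0,0],[0,0,0]],"roll":[0,0],"gripper":[1,1]}'; done
python3 - <<'E'
from h import *
img,d,W=cloud("wrist")
print(circ(W,117,132,617,-61,20),circ(W,104,114,569,3,45)); print(ctrl.sense()["tcp_pos"],ctrl.sense()["orientation"])
E
```

```text
time_s: 3.75
tcp_pos: [611.7, -69.9, 149.7]
orientation: [0.001, 1.0, -0.004, -0.003]
wrist_force: [0.3, 0.7, 0.1]
opening: 94.2
time_s: 3.95
tcp_pos: [612.5, -69.9, 151.9]
orientation: [0.001, 1.0, -0.004, -0.002]
wrist_force: [-0.6, -0.0, 0.5]
opening: 93.9
(550, array([615.5, -61.1]), 'R8.1', 'mean', array([616.5, -61.3, 122.8])) (969, array([567.6,  -7.3]), 'R17.1', 'mean', array([567.5, -10.1, 107.2]))
[612.37976216 -69.87761734 151.46826579] [ 9.74869177e-04  9.99988965e-01 -4.17303011e-03 -1.92471491e-03]
```

```bash
for i in 1; do python3 -m pendant '{"slide":[[0.4,0.9,0],[0.4,0.9,0],[0.4,0.9,0]],"roll":[0,0,0],"gripper":[1,1,1]}';  python3 -m pendant '{"slide":[[0,0,0]],"roll":[0],"gripper":[1]}'; done
python3 - <<'E'
from h import *
for i in range(4): img,d=capture("wrist"); s=ctrl.sense(); print(s["tcp_pos"].round(1),s["orientation"].round(4))
E
```

```text
time_s: 4.3
tcp_pos: [616.6, -60.3, 151.7]
orientation: [0.001, 1.0, -0.004, -0.002]
wrist_force: [-0.2, 0.2, -0.1]
opening: 94.1
time_s: 4.4
tcp_pos: [616.5, -60.3, 151.7]
orientation: [0.001, 1.0, -0.004, -0.002]
wrist_force: [-0.7, -0.6, 0.4]
opening: 94.1
[616.6 -60.3 151.7] [ 0.001   1.     -0.0037 -0.0018]
[616.5 -60.3 151.6] [ 9.0e-04  1.0e+00 -3.7e-03 -1.8e-03]
[616.5 -60.3 151.6] [ 9.0e-04  1.0e+00 -3.8e-03 -1.8e-03]
[616.5 -60.4 151.6] [ 9.0e-04  1.0e+00 -3.8e-03 -1.8e-03]
```

```bash
python3 -m pendant '{"slide":[[0,-0.1,-1.5],[0,-0.1,-3],[0,-0.1,-4.5],[0,-0.1,-5.7],[0,-0.1,-5.7]],"roll":[0,0,0,0,0],"gripper":[1,1,1,1,1]}'; python3 -m pendant '{"slide":[[0,0,0],[0,0,0]],"roll":[0,0],"gripper":[1,1]}'
```

```text
time_s: 5.1
tcp_pos: [615.4, -61.3, 92.3]
orientation: [0.001, 1.0, -0.004, -0.003]
wrist_force: [-0.7, -0.1, 0.8]
opening: 94.2
time_s: 5.3
tcp_pos: [615.5, -61.2, 92.5]
orientation: [0.001, 1.0, -0.004, -0.003]
wrist_force: [0.2, -0.3, -0.0]
opening: 94.0
```

Now close slowly on the knob.

```bash
for i in 1 2; do python3 -m pendant '{"slide":[[0,0,0],[0,0,0],[0,0,0],[0,0,0],[0,0,0]],"roll":[0,0,0,0,0],"gripper":[-1,-1,-1,-1,-1]}' 30;done; python3 -m pendant '{"slide":[[0,0,0.5],[0,0,1.5],[0,0,2.5],[0,0,3.5],[0,0,4.5]],"roll":[0,0,0,0,0],"gripper":[-1,-1,-1,-1,-1]}'; python3 -m pendant '{"slide":[[0,0,2],[0,0,4],[0,0,6],[0,0,8],[0,0,10]],"roll":[0,0,0,0,0],"gripper":[-1,-1,-1,-1,-1]}';python3 -m pendant '{"slide":[[0,0,0],[0,0,0]],"roll":[0,0],"gripper":[-1,-1]}'
```

```text
time_s: 5.8
tcp_pos: [615.5, -61.2, 92.6]
orientation: [0.001, 1.0, -0.004, -0.003]
wrist_force: [-1.0, -0.3, 0.1]
opening: 57.3
time_s: 6.3
tcp_pos: [615.5, -61.2, 92.6]
orientation: [0.001, 1.0, -0.004, -0.003]
wrist_force: [0.2, 0.2, 0.1]
opening: 17.6
time_s: 6.8
tcp_pos: [615.6, -61.3, 138.8]
orientation: [0.001, 1.0, -0.004, -0.003]
wrist_force: [0.1, 0.6, -3.2]
opening: 14.5
time_s: 7.3
tcp_pos: [615.5, -61.2, 240.3]
orientation: [0.001, 1.0, -0.004, -0.003]
wrist_force: [-0.3, -0.5, -3.0]
opening: 14.4
time_s: 7.5
tcp_pos: [615.5, -61.3, 240.4]
orientation: [0.001, 1.0, -0.004, -0.003]
wrist_force: [-0.7, 0.3, -3.6]
opening: 14.4
```

```bash
python3 -m pendant '{"slide":[[-0.5,2,0],[-1.5,6,0],[-2.5,10,0],[-3.5,14,0],[-4.5,18,0]],"roll":[0,0,0,0,0],"gripper":[-1,-1,-1,-1,-1]}'; python3 -m pendant '{"slide":[[-1,4,0],[-2,8,0],[-3,12,0],[-4,16,0],[-5,20,0]],"roll":[0,0,0,0,0],"gripper":[-1,-1,-1,-1,-1]}';python3 -m pendant '{"slide":[[-0.8,3,0],[-1.4,5,0],[-1.6,6,0],[-1.6,6,0],[-1.6,6,0]],"roll":[0,0,0,0,0],"gripper":[-1,-1,-1,-1,-1]}';python3 -m pendant '{"slide":[[0,0,0],[0,0,0]],"roll":[0,0],"gripper":[-1,-1]}'
```

```text
time_s: 8.0
tcp_pos: [569.3, 120.0, 239.2]
orientation: [0.001, 1.0, -0.004, -0.003]
wrist_force: [0.7, -0.4, -2.9]
opening: 14.1
time_s: 8.5
tcp_pos: [518.3, 321.2, 237.9]
orientation: [0.001, 1.0, -0.004, -0.004]
wrist_force: [0.8, 0.1, -2.9]
opening: 14.2
time_s: 9.0
tcp_pos: [502.8, 379.9, 237.4]
orientation: [0.002, 1.0, -0.004, -0.004]
wrist_force: [-0.3, -0.1, -2.8]
opening: 14.4
time_s: 9.2
tcp_pos: [503.6, 378.5, 237.3]
orientation: [0.002, 1.0, -0.005, -0.004]
wrist_force: [-0.4, 0.4, -3.7]
opening: 14.1
```

```bash
python3 -m pendant '{"slide":[[0,0.3,-2],[0,0.5,-5],[0,0.5,-8],[0,0.5,-11],[0,0.5,-13]],"roll":[0,0,0,0,0],"gripper":[-1,-1,-1,-1,-1]}'; python3 -m pendant '{"slide":[[0,0,0],[0,0,0],[0,0,0]],"roll":[0,0,0],"gripper":[-1,-1,-1]}'
```

```text
time_s: 9.7
tcp_pos: [503.5, 382.2, 105.3]
orientation: [0.003, 1.0, -0.006, -0.005]
wrist_force: [0.4, -0.4, -4.1]
opening: 14.2
time_s: 10.0
tcp_pos: [504.2, 382.5, 106.8]
orientation: [0.002, 1.0, -0.006, -0.004]
wrist_force: [0.2, -0.2, -3.0]
opening: 14.4
```

```bash
python3 - <<'E'
from h import *
img,d,W=cloud("scene"); save(img[100:340,280:600].repeat(2,0).repeat(2,1),"p1")
E
```

```text
(no output)
```

View pics/p1.png

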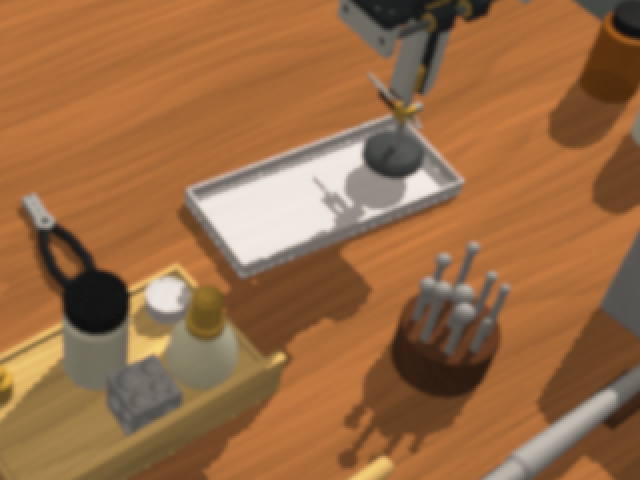

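The third hand hangs level over the tray's far end (crop 395,155), clear of the walls.

```bash
python3 -m pendant '{"slide":[[0,0,-0.6],[0,0,-1.2],[0,0,-1.7],[0,0,-1.7],[0,0,-1.7]],"roll":[0,0,0,0,0],"gripper":[-1,-1,-1,-1,-1]}'; for i in 1 2 3; do python3 -m pendant '{"slide":[[0,0,-0.15],[0,0,-0.15]],"roll":[0,0],"gripper":[-1,-1]}'; done
```

```text
time_s: 10.55
tcp_pos: [504.1, 382.6, 89.6]
orientation: [0.002, 1.0, -0.006, -0.004]
wrist_force: [0.0, 0.3, -3.0]
opening: 14.5
time_s: 10.75
tcp_pos: [504.1, 382.6, 88.0]
orientation: [0.002, 1.0, -0.006, -0.004]
wrist_force: [-0.2, -1.3, -3.3]
opening: 14.1
time_s: 10.95
tcp_pos: [504.0, 382.5, 86.4]
orientation: [0.002, 1.0, -0.006, -0.004]
wrist_force: [0.0, -0.4, -2.8]
opening: 14.3
time_s: 11.15
tcp_pos: [504.4, 382.9, 85.9]
orientation: [0.002, 1.0, -0.006, -0.003]
wrist_force: [-2.7, -3.2, 10.0]
opening: 14.1
```

```bash
python3 -m pendant '{"slide":[[0,0,0.05],[0,0,0.05],[0,0,0.05],[0,0,0.05],[0,0,0.05]],"roll":[0,0,0,0,0],"gripper":[0,0,0,0,0]}'; python3 -m pendant '{"slide":[[0,0,1],[0,0,3],[0,0,6],[0,0,10],[0,0,13]],"roll":[0,0,0,0,0],"gripper":[0.7,0.7,0.7,0.7,0.7]}'; python3 -m pendant '{"slide":[[0.6,-4,0],[1.3,-8.5,0],[2,-13,0],[2.7,-17.5,0],[3.4,-22,0]],"roll":[0,0,0,0,0],"gripper":[0.7,0.7,0.7,0.7,0.7]}'; python3 -m pendant '{"slide":[[0.7,-4,0],[1.4,-8,-1],[2,-11.5,-1.5],[2.3,-13.3,-2],[2.3,-13.3,-2]],"roll":[0,0,0,0,0],"gripper":[0.7,0.7,0.7,0.7,0.7]}'; python3 -m pendant '{"slide":[[0,0,0],[0,0,0],[0,0,0]],"roll":[0,0,0],"gripper":[0.7,0.7,0.7]}'
python3 - <<'E'
from h import *
img,d,W=cloud("wrist"); s=ctrl.sense(); print(s["tcp_pos"].round(1))
print(circ(W,104,114,566,6,45)); print(circ(W,80,120,613,83,40))
img,d,W=cloud("scene")
print(circ(W,105,130,504,383,20),circ(W,14,24,504,383,35))
E
```

```text
time_s: 11.65
tcp_pos: [504.4, 382.9, 86.3]
orientation: [0.002, 1.0, -0.006, -0.004]
wrist_force: [0.3, 0.1, -0.9]
opening: 46.4
time_s: 12.15
tcp_pos: [504.4, 383.3, 219.4]
orientation: [0.002, 1.0, -0.006, -0.003]
wrist_force: [0.4, -0.4, 1.0]
opening: 79.6
time_s: 12.65
tcp_pos: [538.5, 161.6, 220.3]
orientation: [0.001, 1.0, -0.006, -0.002]
wrist_force: [2.0, -0.2, 0.6]
opening: 79.8
time_s: 13.15
tcp_pos: [561.6, 25.6, 200.3]
orientation: [0.002, 1.0, -0.008, -0.003]
wrist_force: [-0.5, 1.4, 1.0]
opening: 79.8
time_s: 13.45
tcp_pos: [561.6, 26.7, 200.7]
orientation: [0.002, 1.0, -0.007, -0.002]
wrist_force: [0.9, 0.3, -0.7]
opening: 79.9
[561.6  26.6 200.6]
(3712, array([565.,   7.]), 'R27.8', 'mean', array([566.1,   7.2, 107.5]))
(988, array([611.7,  84.1]), 'R12.5', 'mean', array([612.4,  81.9, 106.4]))
(73, array([507.6, 379.8]), 'R9.4', 'mean', array([508.2, 379.5, 112.8])) (312, array([509.5, 379. ]), 'R27.2', 'mean', array([509.5, 378.9,  16.7]))
```

```bash
python3 -m pendant '{"slide":[[0.2,-1,-1],[0.4,-2,-3],[0.4,-2,-5],[0.4,-2,-6.5],[0.4,-2,-6.5]],"roll":[0,0,0,0,0],"gripper":[0.7,0.7,0.7,0.7,0.7]}'; python3 -m pendant '{"slide":[[0,0,0],[0,0,0],[0,0,0]],"roll":[0,0,0],"gripper":[0.7,0.7,0.7]}'
```

```text
time_s: 14.05
tcp_pos: [564.4, 6.2, 133.3]
orientation: [0.002, 1.0, -0.007, -0.004]
wrist_force: [-0.5, -0.4, 0.7]
opening: 79.8
time_s: 14.35
tcp_pos: [564.8, 6.3, 134.1]
orientation: [0.002, 1.0, -0.007, -0.004]
wrist_force: [0.2, -0.2, -0.1]
opening: 79.7
```

```bash
python3 -m pendant '{"slide":[[0.1,0.1,-1.2],[0.1,0.1,-2.4],[0.1,0.1,-3.8],[0.1,0.1,-5],[0.1,0.1,-5]],"roll":[0,0,0,0,0],"gripper":[0.7,0.7,0.7,0.7,0.7]}'; python3 -m pendant '{"slide":[[0,0,0],[0,0,0]],"roll":[0,0],"gripper":[0.7,0.7]}'; for i in 1 2; do python3 -m pendant '{"slide":[[0,0,0],[0,0,0],[0,0,0],[0,0,0]],"roll":[0,0,0,0],"gripper":[-1,-1,-1,-1]}' 30;done
```

```text
time_s: 14.85
tcp_pos: [564.7, 7.3, 81.9]
orientation: [0.002, 1.0, -0.007, -0.005]
wrist_force: [-0.2, 0.2, -0.2]
opening: 79.9
time_s: 15.05
tcp_pos: [564.7, 7.4, 81.9]
orientation: [0.002, 1.0, -0.007, -0.005]
wrist_force: [0.1, 0.2, 0.5]
opening: 80.0
time_s: 15.45
tcp_pos: [564.8, 7.4, 82.1]
orientation: [0.002, 1.0, -0.007, -0.005]
wrist_force: [1.5, 0.0, 0.7]
opening: 53.2
time_s: 15.85
tcp_pos: [564.8, 7.4, 82.1]
orientation: [0.002, 1.0, -0.007, -0.005]
wrist_force: [-0.2, -0.3, -0.4]
opening: 53.0
```

```bash
python3 -m pendant '{"slide":[[0,0,0.7],[0,0,2.5],[0,0,5],[0,0,8.5],[0,0,12.5]],"roll":[0,0,0,0,0],"gripper":[-1,-1,-1,-1,-1]}'; python3 -m pendant '{"slide":[[-0.6,3,0.5],[-1.5,7,0.5],[-2.4,11,0.5],[-3.3,15,0.5],[-4.2,19,0.5]],"roll":[0,0,0,0,0],"gripper":[-1,-1,-1,-1,-1]}'; python3 -m pendant '{"slide":[[-0.9,4,0],[-1.6,7,0],[-2,9,0],[-2.3,10.3,0],[-2.3,10.3,0]],"roll":[0,0,0,0,0],"gripper":[-1,-1,-1,-1,-1]}';python3 -m pendant '{"slide":[[0,0,0],[0,0,0],[0,0,0]],"roll":[0,0,0],"gripper":[-1,-1,-1]}'
```

```text
time_s: 16.35
tcp_pos: [564.1, 7.5, 208.1]
orientation: [0.001, 1.0, -0.007, -0.006]
wrist_force: [-0.4, 0.5, -2.8]
opening: 53.3
time_s: 16.85
tcp_pos: [521.4, 198.9, 213.7]
orientation: [0.002, 1.0, -0.007, -0.006]
wrist_force: [1.2, 1.0, -1.6]
opening: 53.3
time_s: 17.35
tcp_pos: [497.7, 303.2, 213.9]
orientation: [0.001, 1.0, -0.006, -0.006]
wrist_force: [-0.4, -0.3, -1.9]
opening: 53.1
time_s: 17.65
tcp_pos: [498.2, 302.1, 213.9]
orientation: [0.002, 1.0, -0.006, -0.006]
wrist_force: [-0.0, -0.4, -1.7]
opening: 53.2
```

```bash
python3 -m pendant '{"slide":[[0,0.2,-2],[0,0.3,-5],[0,0.3,-8],[0,0.3,-11],[0,0.3,-12.6]],"roll":[0,0,0,0,0],"gripper":[-1,-1,-1,-1,-1]}'; python3 -m pendant '{"slide":[[0,0,0],[0,0,0],[0,0,0]],"roll":[0,0,0],"gripper":[-1,-1,-1]}'; python3 -m pendant '{"slide":[[0,0,-0.3],[0,0,-0.6],[0,0,-0.6]],"roll":[0,0,0],"gripper":[-1,-1,-1]}'
```

```text
time_s: 18.15
tcp_pos: [497.7, 303.9, 85.8]
orientation: [0.002, 1.0, -0.007, -0.007]
wrist_force: [-0.4, -0.1, -2.0]
opening: 53.3
time_s: 18.45
tcp_pos: [498.5, 304.2, 87.2]
orientation: [0.002, 1.0, -0.007, -0.006]
wrist_force: [0.2, -0.4, -2.7]
opening: 53.4
time_s: 18.75
tcp_pos: [498.5, 304.2, 81.1]
orientation: [0.002, 1.0, -0.007, -0.006]
wrist_force: [0.3, -0.3, -4.0]
opening: 53.3
```

```bash
python3 -m pendant '{"slide":[[0,0,-0.2],[0,0,-0.45],[0,0,-0.45]],"roll":[0,0,0],"gripper":[-1,-1,-1]}';  for i in 1 2; do python3 -m pendant '{"slide":[[0,0,-0.1],[0,0,-0.1]],"roll":[0,0],"gripper":[-1,-1]}'; done
```

```text
time_s: 19.05
tcp_pos: [498.3, 304.0, 76.2]
orientation: [0.002, 1.0, -0.007, -0.006]
wrist_force: [0.4, 0.2, -1.8]
opening: 53.3
time_s: 19.25
tcp_pos: [498.3, 304.1, 75.2]
orientation: [0.002, 1.0, -0.007, -0.006]
wrist_force: [-0.4, 1.1, -2.1]
opening: 53.2
time_s: 19.45
tcp_pos: [498.6, 304.3, 75.0]
orientation: [0.002, 1.0, -0.007, -0.006]
wrist_force: [-2.3, -1.6, 10.8]
opening: 53.1
```

```bash
python3 -m pendant '{"slide":[[0,0,0.05],[0,0,0.05],[0,0,0.05],[0,0,0.05],[0,0,0.05]],"roll":[0,0,0,0,0],"gripper":[0.6,0.6,0.6,0.6,0.6]}'; python3 -m pendant '{"slide":[[0,0,1],[0,0,3],[0,0,6],[0,0,9],[0,0,12]],"roll":[0,0,0,0,0],"gripper":[0.6,0.6,0.6,0.6,0.6]}'; python3 -m pendant '{"slide":[[1.6,-3.2,0],[3.6,-7,0],[5.6,-11,0],[7.6,-15,0],[9.5,-18.5,0]],"roll":[0,0,0,0,0],"gripper":[0.6,0.6,0.6,0.6,0.6]}'; python3 -m pendant '{"slide":[[1,-2,0],[1.7,-3.2,0],[1.7,-3.2,0],[1.7,-3.2,0]],"roll":[0,0,0,0],"gripper":[0.6,0.6,0.6,0.6]}'; python3 -m pendant '{"slide":[[0,0,0],[0,0,0],[0,0,0]],"roll":[0,0,0],"gripper":[0.6,0.6,0.6]}'
python3 - <<'E'
from h import *
img,d,W=cloud("wrist"); s=ctrl.sense(); print(s["tcp_pos"].round(1))
print(circ(W,75,120,613,83,40));print(circ(W,90,120,613,83,40))
E
```

```text
time_s: 19.95
tcp_pos: [498.6, 304.3, 75.4]
orientation: [0.002, 1.0, -0.007, -0.006]
wrist_force: [0.4, 0.0, 0.1]
opening: 75.1
time_s: 20.45
tcp_pos: [498.4, 304.4, 197.4]
orientation: [0.002, 1.0, -0.007, -0.006]
wrist_force: [0.1, -0.7, 0.1]
opening: 75.3
time_s: 20.95
tcp_pos: [594.1, 117.1, 198.3]
orientation: [0.002, 1.0, -0.007, -0.005]
wrist_force: [0.4, 0.6, 1.0]
opening: 75.2
time_s: 21.35
tcp_pos: [610.6, 86.7, 198.5]
orientation: [0.001, 1.0, -0.006, -0.005]
wrist_force: [0.7, 1.0, 0.5]
opening: 74.9
time_s: 21.65
tcp_pos: [610.3, 87.6, 198.7]
orientation: [0.001, 1.0, -0.006, -0.005]
wrist_force: [-0.4, -0.9, -0.2]
opening: 75.3
[610.4  87.3 198.6]
(1228, array([612. ,  84.2]), 'R16.3', 'mean', array([615.8,  84.4,  98.6]))
(849, array([611.9,  84.2]), 'R12.5', 'mean', array([614.1,  84.3, 107.8]))
```

```bash
python3 -m pendant '{"slide":[[0.2,-0.3,-1],[0.2,-0.3,-3],[0.2,-0.3,-5],[0.2,-0.3,-6.2],[0.2,-0.3,-6.2]],"roll":[0,0,0,0,0],"gripper":[0.6,0.6,0.6,0.6,0.6]}'; python3 -m pendant '{"slide":[[0,0,0],[0,0,0],[0,0,0]],"roll":[0,0,0],"gripper":[0.6,0.6,0.6]}'
```

```text
time_s: 22.2
tcp_pos: [611.6, 84.0, 134.7]
orientation: [0.002, 1.0, -0.006, -0.007]
wrist_force: [0.2, 0.8, 0.7]
opening: 75.2
time_s: 22.5
tcp_pos: [611.9, 84.1, 135.4]
orientation: [0.002, 1.0, -0.006, -0.006]
wrist_force: [-1.0, -0.8, 0.4]
opening: 75.4
```

```bash
python3 -m pendant '{"slide":[[0,0,-1.2],[0,0,-2.4],[0,0,-3.8],[0,0,-5.2],[0,0,-5.2]],"roll":[0,0,0,0,0],"gripper":[0.6,0.6,0.6,0.6,0.6]}'; python3 -m pendant '{"slide":[[0,0,0],[0,0,0]],"roll":[0,0],"gripper":[0.6,0.6]}'; for i in 1 2 3; do python3 -m pendant '{"slide":[[0,0,0],[0,0,0],[0,0,0],[0,0,0]],"roll":[0,0,0,0],"gripper":[-1,-1,-1,-1]}' 30;done
```

```text
time_s: 23.0
tcp_pos: [610.6, 83.9, 80.8]
orientation: [0.002, 1.0, -0.006, -0.008]
wrist_force: [0.5, -0.9, -0.5]
opening: 75.3
time_s: 23.2
tcp_pos: [610.6, 83.9, 80.8]
orientation: [0.002, 1.0, -0.006, -0.008]
wrist_force: [-0.1, -0.1, -0.5]
opening: 75.1
time_s: 23.6
tcp_pos: [610.7, 83.9, 81.0]
orientation: [0.002, 1.0, -0.006, -0.008]
wrist_force: [-0.1, -0.3, -0.7]
opening: 46.9
time_s: 24.0
tcp_pos: [610.6, 84.0, 80.9]
orientation: [0.002, 1.0, -0.006, -0.008]
wrist_force: [-0.1, 0.2, -1.2]
opening: 24.1
time_s: 24.4
tcp_pos: [610.6, 83.9, 81.0]
orientation: [0.002, 1.0, -0.006, -0.008]
wrist_force: [0.7, 0.6, -0.8]
opening: 24.0
```

```bash
python3 -m pendant '{"slide":[[0,0,0.7],[0,0,2.5],[0,0,5],[0,0,8.5],[0,0,12.5]],"roll":[0,0,0,0,0],"gripper":[-1,-1,-1,-1,-1]}'; python3 -m pendant '{"slide":[[-1.6,2,0.5],[-4,5,0.5],[-6.5,8,0.5],[-9,11,0.5],[-11,13.4,0.5]],"roll":[0,0,0,0,0],"gripper":[-1,-1,-1,-1,-1]}'; python3 -m pendant '{"slide":[[-0.6,0.8,0],[-0.8,1,0],[-0.8,1,0]],"roll":[0,0,0],"gripper":[-1,-1,-1]}';python3 -m pendant '{"slide":[[0,0,0],[0,0,0],[0,0,0]],"roll":[0,0,0],"gripper":[-1,-1,-1]}'
```

```text
time_s: 24.9
tcp_pos: [610.0, 83.8, 206.9]
orientation: [0.002, 1.0, -0.006, -0.009]
wrist_force: [0.2, -0.9, -1.6]
opening: 24.4
time_s: 25.4
tcp_pos: [498.3, 219.4, 212.5]
orientation: [0.002, 1.0, -0.005, -0.008]
wrist_force: [1.3, 0.3, -1.9]
opening: 24.3
time_s: 25.7
tcp_pos: [490.8, 228.8, 212.7]
orientation: [0.002, 1.0, -0.006, -0.008]
wrist_force: [0.3, 0.3, -2.6]
opening: 24.0
time_s: 26.0
tcp_pos: [491.2, 228.1, 212.6]
orientation: [0.002, 1.0, -0.006, -0.008]
wrist_force: [0.3, -0.2, -1.9]
opening: 24.1
```

```bash
python3 -m pendant '{"slide":[[0.2,0,-2],[0.2,0,-5],[0.2,0,-8],[0.2,0,-11],[0.2,0,-12.6]],"roll":[0,0,0,0,0],"gripper":[-1,-1,-1,-1,-1]}'; python3 -m pendant '{"slide":[[0,0,0],[0,0,0],[0,0,0]],"roll":[0,0,0],"gripper":[-1,-1,-1]}'; python3 -m pendant '{"slide":[[0,0,-0.3],[0,0,-0.6],[0,0,-0.6]],"roll":[0,0,0],"gripper":[-1,-1,-1]}'
```

```text
time_s: 26.5
tcp_pos: [492.5, 227.3, 84.2]
orientation: [0.002, 1.0, -0.006, -0.01]
wrist_force: [0.0, -0.1, -1.8]
opening: 23.4
time_s: 26.8
tcp_pos: [493.1, 227.5, 85.2]
orientation: [0.002, 1.0, -0.006, -0.009]
wrist_force: [0.6, -0.3, -1.3]
opening: 24.5
time_s: 27.1
tcp_pos: [493.2, 227.4, 79.2]
orientation: [0.002, 1.0, -0.007, -0.009]
wrist_force: [0.2, -0.2, -2.5]
opening: 24.2
```

```bash
python3 -m pendant '{"slide":[[0,0,-0.2],[0,0,-0.4],[0,0,-0.4]],"roll":[0,0,0],"gripper":[-1,-1,-1]}';  for i in 1 2; do python3 -m pendant '{"slide":[[0,0,-0.1],[0,0,-0.1]],"roll":[0,0],"gripper":[-1,-1]}'; done
```

```text
time_s: 27.4
tcp_pos: [493.0, 227.3, 74.9]
orientation: [0.002, 1.0, -0.006, -0.009]
wrist_force: [-0.4, 0.2, -2.9]
opening: 24.1
time_s: 27.6
tcp_pos: [493.1, 227.4, 73.9]
orientation: [0.002, 1.0, -0.006, -0.009]
wrist_force: [-0.3, -0.3, -1.7]
opening: 24.1
time_s: 27.8
tcp_pos: [493.4, 228.0, 73.6]
orientation: [0.002, 1.0, -0.006, -0.009]
wrist_force: [-2.1, 0.6, 10.0]
opening: 23.9
```

```bash
python3 -m pendant '{"slide":[[0,0,0.05],[0,0,0.05],[0,0,0.05],[0,0,0.05],[0,0,0.05]],"roll":[0,0,0,0,0],"gripper":[0,0,0,0,0]}'; python3 -m pendant '{"slide":[[0,0,1],[0,0,3],[0,0,7],[0,0,11],[0,0,15]],"roll":[0,0,0,0,0],"gripper":[0,0,0,0,0]}'; python3 -m pendant '{"slide":[[1.4,-4,0],[2.8,-8.5,0],[4.2,-13,0],[5.6,-17.5,0],[6.7,-21.2,0]],"roll":[0,0,1,2,3],"gripper":[0.6,0.6,0.6,0.6,0.6]}'; python3 -m pendant '{"slide":[[0,0,0],[0,0,0],[0,0,0],[0,0,0]],"roll":[0,0,0,0],"gripper":[0.6,0.6,0.6,0.6]}'
python3 - <<'E'
from h import *
img,d,W=cloud("wrist"); s=ctrl.sense(); print(s["tcp_pos"].round(1),s["orientation"].round(4))
save(img,"w3"); np.savez("pics/w3",img=img,W=W)
r=trace("wrist","block_c"); print([(x["score"],x["pixel"]) for x in r])
m=r[0]["region"]&(W[...,2]>52)&(W[...,2]<60); print(m.sum(),cv2.minAreaRect(W[m][:,:2].astype(np.float32)),W[m].mean(0))
print("board",rect(W,44,51.5,(655,700,-130,150)))
E
```

```text
time_s: 28.3
tcp_pos: [493.3, 228.0, 74.0]
orientation: [0.002, 1.0, -0.006, -0.009]
wrist_force: [-0.5, -1.4, -0.2]
opening: 46.9
time_s: 28.8
tcp_pos: [493.0, 228.0, 226.4]
orientation: [0.002, 1.0, -0.006, -0.009]
wrist_force: [-0.4, -0.2, -0.6]
opening: 47.1
time_s: 29.3
tcp_pos: [560.4, 13.3, 227.2]
orientation: [0.002, 1.0, 0.02, -0.008]
wrist_force: [0.9, -0.0, -0.4]
opening: 75.2
time_s: 29.7
tcp_pos: [560.1, 14.8, 227.5]
orientation: [0.002, 1.0, 0.021, -0.008]
wrist_force: [-0.5, -0.3, -0.0]
opening: 75.1
[560.2  14.6 227.5] [ 0.002   0.9998  0.0207 -0.008 ]
[(0.91, [321.3, 148.2])]
1717 ((628.5782470703125, 15.595524787902832), (45.100215911865234, 44.880409240722656), 88.57331848144531) [630.58465216  17.01138766  54.15047656]
board (2910, ((664.4879760742188, 13.002777099609375), (10.273131370544434, 238.43670654296875), 3.181668758392334), array([664.4,  10.3,  49.4]))
```

View pics/w3.png

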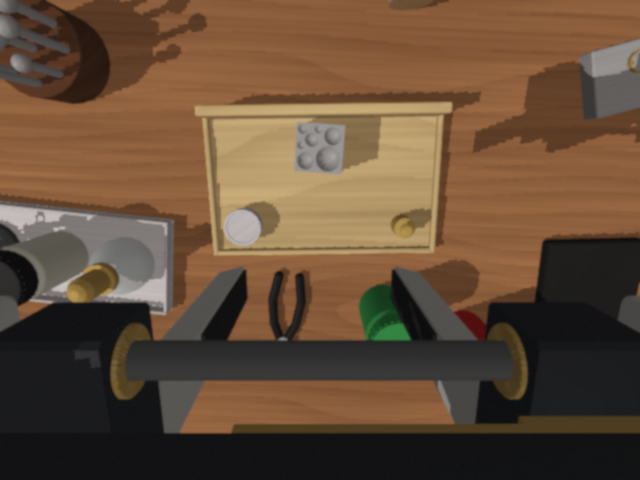

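Block centre is (628.6, 15.6), top z 54, 45 mm square, yaw about -1.4°. The tool yaw is +2.4°.

```bash
python3 -m pendant '{"slide":[[2.5,0,-2.5],[5,0.1,-6],[6.8,0.1,-9],[6.8,0.1,-12],[6.8,0.1,-13.2]],"roll":[-2,-3.8,-3.8,-3.8,-3.8],"gripper":[0.6,0.6,0.6,0.6,0.6]}'; python3 -m pendant '{"slide":[[0,0,0],[0,0,0],[0,0,0]],"roll":[0,0,0],"gripper":[0.6,0.6,0.6]}'
python3 - <<'E'
from h import *
img,d,W=cloud("wrist"); s=ctrl.sense(); print(s["tcp_pos"].round(1),s["orientation"].round(4))
m=(W[...,2]>52.2)&(W[...,2]<60)&(np.hypot(W[...,0]-628.6,W[...,1]-15.6)<36); print(m.sum(),cv2.minAreaRect(W[m][:,:2].astype(np.float32)))
E
```

```text
time_s: 30.3
tcp_pos: [626.9, 16.1, 92.5]
orientation: [0.002, 1.0, -0.012, -0.01]
wrist_force: [-0.2, -0.4, 0.7]
opening: 75.2
time_s: 30.6
tcp_pos: [627.6, 16.2, 94.2]
orientation: [0.002, 1.0, -0.012, -0.009]
wrist_force: [0.4, 0.4, -0.2]
opening: 75.4
[627.5  16.1  94.1] [ 0.0017  0.9999 -0.0121 -0.0089]
3501 ((628.5210571289062, 15.6591157913208), (45.23129653930664, 45.748504638671875), 88.47590637207031)
```

Block confirmed at yaw -1.5° and the tool at -1.4°. Next: descend and grasp.

```bash
python3 -m pendant '{"slide":[[0.1,0,-1.5],[0.1,0,-3.5],[0.1,0,-5.5],[0.1,0,-7],[0.1,0,-7.3]],"roll":[0,0,0,0,0],"gripper":[0.6,0.6,0.6,0.6,0.6]}'; python3 -m pendant '{"slide":[[0,0,0],[0,0,0]],"roll":[0,0],"gripper":[0.6,0.6]}'; for i in 1 2 ; do python3 -m pendant '{"slide":[[0,0,0],[0,0,0],[0,0,0],[0,0,0]],"roll":[0,0,0,0],"gripper":[-1,-1,-1,-1]}' 45;done
```

```text
time_s: 31.15
tcp_pos: [627.6, 16.0, 19.2]
orientation: [0.002, 1.0, -0.012, -0.01]
wrist_force: [-0.0, 0.6, 0.3]
opening: 75.0
time_s: 31.35
tcp_pos: [627.9, 16.1, 19.7]
orientation: [0.002, 1.0, -0.012, -0.01]
wrist_force: [-0.2, -0.4, 0.2]
opening: 75.1
time_s: 31.75
tcp_pos: [628.0, 16.0, 19.9]
orientation: [0.002, 1.0, -0.012, -0.01]
wrist_force: [-0.2, -0.2, -0.4]
opening: 46.8
time_s: 32.15
tcp_pos: [628.0, 16.2, 19.9]
orientation: [0.002, 1.0, -0.012, -0.01]
wrist_force: [0.3, 0.4, -0.3]
opening: 45.0
```

```bash
python3 -m pendant '{"slide":[[0,0,0.7],[0,0,2.5],[0,0,5.5],[0,0,9.5],[0,0,14]],"roll":[0,0,0,0,0],"gripper":[-1,-1,-1,-1,-1]}'; python3 -m pendant '{"slide":[[-1.5,-3,0.5],[-3.5,-7,0.5],[-5.5,-11,0.5],[-7.5,-15,0.5],[-9.5,-18.5,0.5]],"roll":[0,0,0,0,0],"gripper":[-1,-1,-1,-1,-1]}'; python3 -m pendant '{"slide":[[-1.5,-2,0],[-2.5,-2.5,0],[-2.5,-2.5,0],[-2.5,-2.5,0]],"roll":[2,4,5.4,5.4],"gripper":[-1,-1,-1,-1]}';python3 -m pendant '{"slide":[[0,0,0],[0,0,0],[0,0,0]],"roll":[0,0,0],"gripper":[-1,-1,-1]}'
python3 - <<'E'
from h import *
img,d,W=cloud("wrist"); s=ctrl.sense(); print(s["tcp_pos"].round(1),s["orientation"].round(4))
save(img,"w4"); np.savez("pics/w4",img=img,W=W)
r=trace("wrist","pad"); print([(x["score"],x["pixel"]) for x in r])
print("pad",rect(W,15,24,(420,570,-380,-230)))
E
```

```text
time_s: 32.65
tcp_pos: [627.2, 16.1, 161.9]
orientation: [0.002, 1.0, -0.012, -0.01]
wrist_force: [0.6, -0.0, -8.5]
opening: 44.6
time_s: 33.15
tcp_pos: [530.9, -170.9, 168.1]
orientation: [0.002, 1.0, -0.012, -0.01]
wrist_force: [0.1, -0.3, -7.1]
opening: 44.7
time_s: 33.55
tcp_pos: [506.2, -195.6, 169.0]
orientation: [0.003, 0.999, 0.035, -0.009]
wrist_force: [-0.4, 0.1, -7.8]
opening: 45.0
time_s: 33.85
tcp_pos: [506.5, -195.0, 169.1]
orientation: [0.003, 0.999, 0.035, -0.009]
wrist_force: [-0.9, -0.1, -7.4]
opening: 44.5
[ 506.4 -195.1  169. ] [ 0.0025  0.9993  0.0354 -0.0096]
[(0.88, [430.6, 240.4])]
pad (11458, ((488.303466796875, -302.84478759765625), (108.25794982910156, 109.17964935302734), 3.9570846557617188), array([ 495.6, -305.8,   17.7]))
```

View pics/w4.png

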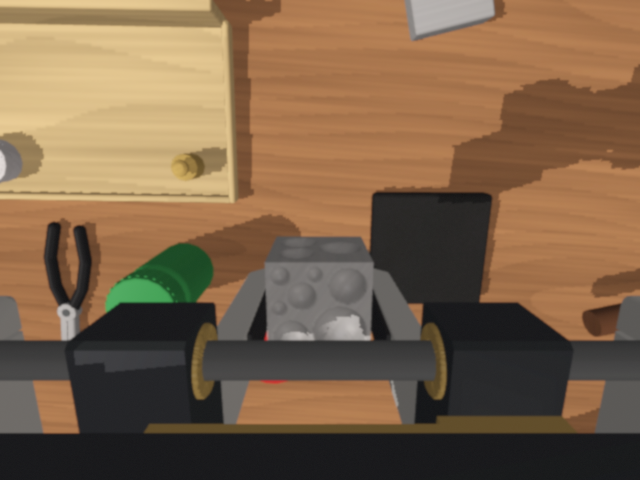

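```bash
python3 -m pendant '{"slide":[[-0.5,-3,0],[-1.3,-7,0],[-1.8,-10,0],[-1.8,-10.8,0],[-1.8,-10.8,0]],"roll":[0,0,0,0,0],"gripper":[-1,-1,-1,-1,-1]}';python3 -m pendant '{"slide":[[0,0,0],[0,0,0],[0,0,0]],"roll":[0,0,0],"gripper":[-1,-1,-1]}'; python3 -m pendant '{"slide":[[0,0,-1.5],[0,0,-4],[0,0,-7],[0,0,-10],[0,0,-11.5]],"roll":[0,0,0,0,0],"gripper":[-1,-1,-1,-1,-1]}';python3 -m pendant '{"slide":[[0,0,0],[0,0,0],[0,0,0]],"roll":[0,0,0],"gripper":[-1,-1,-1]}'
```

```text
time_s: 34.45
tcp_pos: [488.0, -304.4, 168.7]
orientation: [0.002, 0.999, 0.034, -0.01]
wrist_force: [0.0, 0.2, -8.0]
opening: 44.7
time_s: 34.75
tcp_pos: [488.4, -303.4, 168.8]
orientation: [0.002, 0.999, 0.035, -0.01]
wrist_force: [0.8, 0.8, -7.4]
opening: 44.8
time_s: 35.25
tcp_pos: [487.1, -302.2, 50.6]
orientation: [0.001, 0.999, 0.035, -0.011]
wrist_force: [-0.8, 0.3, -7.2]
opening: 44.9
time_s: 35.55
tcp_pos: [487.8, -302.5, 51.8]
orientation: [0.002, 0.999, 0.035, -0.01]
wrist_force: [1.0, 0.3, -7.3]
opening: 44.8
```

```bash
python3 -m pendant '{"slide":[[0,0,-0.8],[0,0,-1.6],[0,0,-2.1],[0,0,-2.1]],"roll":[0,0,0,0],"gripper":[-1,-1,-1,-1]}';  for i in 1 2 3; do python3 -m pendant '{"slide":[[0,0,-0.1],[0,0,-0.1]],"roll":[0,0],"gripper":[-1,-1]}'; done
```

```text
time_s: 35.95
tcp_pos: [487.3, -302.2, 29.9]
orientation: [0.001, 0.999, 0.035, -0.011]
wrist_force: [-0.8, -0.8, -8.2]
opening: 44.6
time_s: 36.15
tcp_pos: [487.3, -302.2, 28.8]
orientation: [0.001, 0.999, 0.035, -0.011]
wrist_force: [-1.0, 0.4, -7.6]
opening: 44.8
time_s: 36.35
tcp_pos: [487.4, -302.3, 27.9]
orientation: [0.001, 0.999, 0.035, -0.011]
wrist_force: [0.1, 0.1, -6.6]
opening: 44.9
time_s: 36.55
tcp_pos: [487.4, -302.3, 27.9]
orientation: [0.002, 0.999, 0.035, -0.011]
wrist_force: [-6.7, 3.1, 12.1]
opening: 44.7
```

```bash
python3 -m pendant '{"slide":[[0,0,0],[0,0,0],[0,0,0],[0,0,0],[0,0,0]],"roll":[0,0,0,0,0],"gripper":[0.6,0.6,0.6,0.6,0.6]}' 30; python3 -m pendant '{"slide":[[0,0,1],[0,0,3],[0,0,6],[0,0,10],[0,0,14]],"roll":[0,0,0,0,0],"gripper":[0.6,0.6,0.6,0.6,0.6]}'; python3 -m pendant '{"slide":[[-2,3,2],[-4,6,2],[-4,6,2],[-4,6,2]],"roll":[0,0,0,0],"gripper":[0.6,0.6,0.6,0.6]}'
python3 - <<'E'
from h import *
img,d,W=cloud("wrist"); s=ctrl.sense(); print(s["tcp_pos"].round(1),s["orientation"].round(4)); save(img,"w5")
m=(W[...,2]>60)&(W[...,2]<70)&(np.hypot(W[...,0]-488,W[...,1]+302)<45); print(m.sum(),cv2.minAreaRect(W[m][:,:2].astype(np.float32)),W[m][:,2].mean(), W[m][:,2].std())
print("pad",rect(W,15,24,(420,570,-380,-230)))
E
```

```text
time_s: 37.05
tcp_pos: [487.5, -302.3, 27.9]
orientation: [0.002, 0.999, 0.035, -0.011]
wrist_force: [-0.3, -0.0, -0.2]
opening: 74.8
time_s: 37.55
tcp_pos: [487.3, -302.0, 169.9]
orientation: [0.002, 0.999, 0.035, -0.011]
wrist_force: [-0.8, 0.5, 0.2]
opening: 75.3
time_s: 37.95
tcp_pos: [447.3, -241.9, 190.9]
orientation: [0.002, 0.999, 0.036, -0.01]
wrist_force: [-0.6, 0.3, -0.3]
opening: 75.1
[ 447.5 -242.4  190.6] [ 0.0019  0.9993  0.0354 -0.0105]
2126 ((487.8587341308594, -303.2630615234375), (44.69225311279297, 45.4585075378418), 4.206688404083252) 62.23303225482544 1.0083074555175149
pad (9501, ((487.4408264160156, -303.0655822753906), (109.2705078125, 109.54297637939453), 4.153504371643066), array([ 496.3, -295.2,   17.6]))
```

View pics/w5.png

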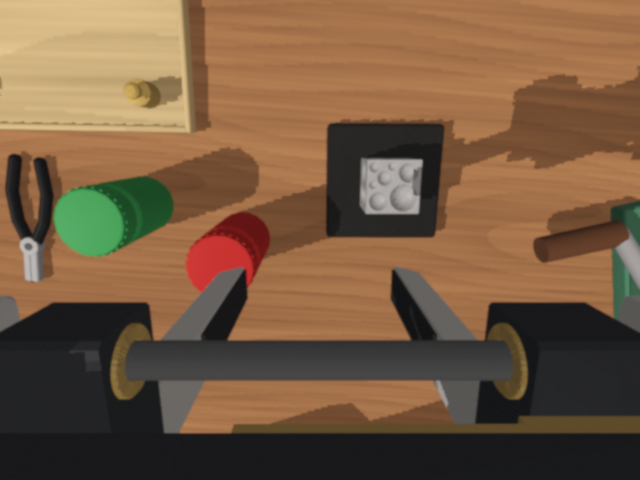

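Block is centred on the pad within 0.5 mm and square with it within 0.1°. Next is the lamp.

```bash
python3 -m pendant '{"slide":[[0.2,3,0.5],[0.6,7.5,0.5],[1,12,0.5],[1.4,16.5,0.5],[1.8,21,0.5]],"roll":[-1,-2,-3,-4,-4.6],"gripper":[0,0,0,0,0]}'; python3 -m pendant '{"slide":[[0.4,4.5,0],[0.8,9,0],[1.2,13.5,0],[1.6,18,0],[2,21.5,0]],"roll":[0,0,0,0,0],"gripper":[0,0,0,0,0]}'; python3 -m pendant '{"slide":[[0.5,3,0],[0.7,4,0],[0.7,4,0],[0.7,4,0]],"roll":[0,0,0,0],"gripper":[0,0,0,0]}';  python3 -m pendant '{"slide":[[0,0,0],[0,0,0],[0,0,0]],"roll":[0,0,0],"gripper":[0,0,0]}'
python3 - <<'E'
from h import *
img,d,W=cloud("wrist"); s=ctrl.sense(); print(s["tcp_pos"].round(1),s["orientation"].round(4))
print("lamp",circ(W,83,115,494,228,25));print("jar",circ(W,97,107,498.5,304,45))
E
```

```text
time_s: 38.5
tcp_pos: [465.9, -31.2, 195.6]
orientation: [0.001, 1.0, -0.006, -0.011]
wrist_force: [0.4, 0.6, 0.2]
opening: 47.4
time_s: 39.0
tcp_pos: [486.4, 186.3, 195.6]
orientation: [0.001, 1.0, -0.005, -0.011]
wrist_force: [0.1, -0.1, 0.2]
opening: 46.9
time_s: 39.4
tcp_pos: [493.7, 225.0, 195.3]
orientation: [0.001, 1.0, -0.006, -0.011]
wrist_force: [-0.7, 0.2, 0.3]
opening: 46.9
time_s: 39.7
tcp_pos: [493.9, 224.2, 195.4]
orientation: [0.001, 1.0, -0.007, -0.011]
wrist_force: [-0.5, -0.2, -0.2]
opening: 47.1
[493.8 224.5 195.4] [ 0.0012  0.9999 -0.0064 -0.0109]
lamp (831, array([494.3, 226.9]), 'R12.4', 'mean', array([496.5, 226.9, 100.6]))
jar (3705, array([498.3, 303.3]), 'R27.9', 'mean', array([499.3, 302.7, 100.3]))
```

```bash
python3 -m pendant '{"slide":[[0,0.3,-2],[0,0.3,-4],[0,0.3,-6],[0,0.3,-7],[0,0.3,-7]],"roll":[0,0,0,0,0],"gripper":[0,0,0,0,0]}';  python3 -m pendant '{"slide":[[0,0,0],[0,0,0],[0,0,0]],"roll":[0,0,0],"gripper":[0,0,0]}'
```

```text
time_s: 40.25
tcp_pos: [493.4, 227.1, 124.6]
orientation: [0.001, 1.0, -0.006, -0.012]
wrist_force: [0.8, 0.2, 1.8]
opening: 47.0
time_s: 40.55
tcp_pos: [493.7, 227.2, 125.3]
orientation: [0.001, 1.0, -0.006, -0.011]
wrist_force: [0.5, -0.8, 0.5]
opening: 47.1
```

```bash
python3 -m pendant '{"slide":[[0,0.1,-1.2],[0,0.1,-2.4],[0,0.1,-3.8],[0,0.1,-5.0],[0,0.1,-5.0]],"roll":[0,0,0,0,0],"gripper":[0,0,0,0,0]}'; python3 -m pendant '{"slide":[[0,0,0],[0,0,0]],"roll":[0,0],"gripper":[0,0]}'; for i in 1 2; do python3 -m pendant '{"slide":[[0,0,0],[0,0,0],[0,0,0],[0,0,0]],"roll":[0,0,0,0],"gripper":[-1,-1,-1,-1]}' 30;done
```

```text
time_s: 41.05
tcp_pos: [492.7, 227.8, 73.1]
orientation: [0.002, 1.0, -0.006, -0.013]
wrist_force: [-0.0, 0.1, -0.7]
opening: 47.0
time_s: 41.25
tcp_pos: [492.6, 227.9, 73.2]
orientation: [0.002, 1.0, -0.006, -0.013]
wrist_force: [0.3, -0.4, 0.3]
opening: 46.8
time_s: 41.65
tcp_pos: [492.8, 227.9, 73.4]
orientation: [0.002, 1.0, -0.006, -0.012]
wrist_force: [-0.2, 0.1, 1.6]
opening: 24.0
time_s: 42.05
tcp_pos: [492.8, 227.9, 73.5]
orientation: [0.002, 1.0, -0.006, -0.012]
wrist_force: [-1.0, 0.3, 0.1]
opening: 24.1
```

```bash
python3 -m pendant '{"slide":[[0,0,0.7],[0,0,2.5],[0,0,5.5],[0,0,9],[0,0,13]],"roll":[0,0,0,0,0],"gripper":[-1,-1,-1,-1,-1]}'; python3 -m pendant '{"slide":[[1.6,-2,0.5],[4,-5,0.5],[6.5,-8,0.5],[9,-11,0.5],[11,-13.4,0.5]],"roll":[0,0,0,0,0],"gripper":[-1,-1,-1,-1,-1]}'; python3 -m pendant '{"slide":[[0.6,-0.8,0],[0.8,-1,0],[0.8,-1,0]],"roll":[0,0,0],"gripper":[-1,-1,-1]}';python3 -m pendant '{"slide":[[0,0,0],[0,0,0],[0,0,0]],"roll":[0,0,0],"gripper":[-1,-1,-1]}'
```

```text
time_s: 42.55
tcp_pos: [492.1, 227.7, 204.6]
orientation: [0.002, 1.0, -0.006, -0.013]
wrist_force: [1.3, -0.5, -2.4]
opening: 24.2
time_s: 43.05
tcp_pos: [603.1, 91.6, 210.0]
orientation: [0.002, 1.0, -0.007, -0.013]
wrist_force: [0.5, 0.3, -2.0]
opening: 24.1
time_s: 43.35
tcp_pos: [610.7, 82.4, 210.1]
orientation: [0.002, 1.0, -0.006, -0.013]
wrist_force: [0.1, 0.0, -2.3]
opening: 23.9
time_s: 43.65
tcp_pos: [610.3, 83.3, 210.3]
orientation: [0.002, 1.0, -0.006, -0.013]
wrist_force: [0.3, -0.3, -1.8]
opening: 24.3
```

```bash
python3 -m pendant '{"slide":[[0,0,-2],[0,0,-5],[0,0,-8],[0,0,-10.5],[0,0,-11.6]],"roll":[0,0,0,0,0],"gripper":[-1,-1,-1,-1,-1]}'; python3 -m pendant '{"slide":[[0,0,0],[0,0,0],[0,0,0]],"roll":[0,0,0],"gripper":[-1,-1,-1]}'
```

```text
time_s: 44.15
tcp_pos: [609.2, 83.3, 92.2]
orientation: [0.002, 1.0, -0.006, -0.014]
wrist_force: [0.0, 0.3, -2.0]
opening: 24.0
time_s: 44.45
tcp_pos: [609.8, 83.5, 93.5]
orientation: [0.002, 1.0, -0.006, -0.014]
wrist_force: [-0.2, -0.1, -2.1]
opening: 24.0
```

```bash
python3 -m pendant '{"slide":[[0.05,0.05,-0.5],[0.05,0.05,-1.1],[0.05,0.05,-1.1]],"roll":[0,0,0],"gripper":[-1,-1,-1]}';  for i in 1 2 3; do python3 -m pendant '{"slide":[[0,0,-0.1],[0,0,-0.1]],"roll":[0,0],"gripper":[-1,-1]}'; done
```

```text
time_s: 44.75
tcp_pos: [610.0, 83.9, 81.8]
orientation: [0.002, 1.0, -0.006, -0.014]
wrist_force: [-0.2, -0.6, -1.7]
opening: 24.0
time_s: 44.95
tcp_pos: [609.9, 83.9, 80.7]
orientation: [0.002, 1.0, -0.006, -0.014]
wrist_force: [-0.3, 0.5, -1.8]
opening: 24.1
time_s: 45.15
tcp_pos: [610.2, 84.0, 80.5]
orientation: [0.002, 1.0, -0.006, -0.014]
wrist_force: [-2.1, 0.1, 7.9]
opening: 23.8
time_s: 45.35
tcp_pos: [610.6, 84.1, 80.5]
orientation: [0.002, 1.0, -0.006, -0.013]
wrist_force: [-5.2, -1.5, 12.6]
opening: 23.9
```

```bash
python3 -m pendant '{"slide":[[0,0,0.05],[0,0,0.05],[0,0,0.05],[0,0,0.05],[0,0,0.05]],"roll":[0,0,0,0,0],"gripper":[0.6,0.6,0.6,0.6,0.6]}'; python3 -m pendant '{"slide":[[0,0,1],[0,0,3],[0,0,6],[0,0,9],[0,0,11.7]],"roll":[0,0,0,0,0],"gripper":[0.6,0.6,0.6,0.6,0.6]}'; python3 -m pendant '{"slide":[[0,0,0],[0,0,0],[0,0,0]],"roll":[0,0,0],"gripper":[0.6,0.6,0.6]}'
python3 - <<'E'
from h import *
img,d,W=cloud("wrist"); s=ctrl.sense(); print(s["tcp_pos"].round(1),s["orientation"].round(4))
print("lamp",circ(W,90,120,613,83,25)); img,d,W=cloud("scene"); print(circ(W,80,120,620,80,40),circ(W,66,79,620,80,40)); print(circ(W,97,108,500,304,40))
E
```

```text
time_s: 45.85
tcp_pos: [610.6, 84.1, 80.9]
orientation: [0.002, 1.0, -0.006, -0.013]
wrist_force: [-0.0, -0.6, -0.0]
opening: 60.9
time_s: 46.35
tcp_pos: [610.6, 84.3, 200.2]
orientation: [0.002, 1.0, -0.005, -0.013]
wrist_force: [0.1, 0.3, -0.3]
opening: 75.0
time_s: 46.65
tcp_pos: [610.2, 84.1, 199.5]
orientation: [0.002, 1.0, -0.006, -0.013]
wrist_force: [-0.8, 0.6, 0.2]
opening: 75.2
[610.1  84.1 199.3] [ 0.002   0.9999 -0.0055 -0.0136]
lamp (845, array([610.9,  82.7]), 'R12.7', 'mean', array([613.4,  82.8, 107.7]))
(276, array([613.9,  82.2]), 'R12.4', 'mean', array([617.3,  79.3, 100.2])) (144, array([613.1,  82.4]), 'R16.9', 'mean', array([619.9,  77.5,  74.1]))
(339, array([503.1, 303.1]), 'R27.8', 'mean', array([507.7, 301.5,  99.7]))
```

The lamp stands about 1.8 mm off its old spot: (-1.0, -1.5) mm by both cameras. I'll correct it now.

```bash
python3 -m pendant '{"slide":[[0,0,-2],[0,0,-5],[0,0,-8],[0,0,-10.5],[0,0,-11.8]],"roll":[0,0,0,0,0],"gripper":[0.4,0.4,0.4,0.4,0.4]}'; python3 -m pendant '{"slide":[[0,0,0],[0,0,0],[0,0,0]],"roll":[0,0,0],"gripper":[0,0,0]}'; for i in 1 2; do python3 -m pendant '{"slide":[[0,0,0],[0,0,0],[0,0,0],[0,0,0]],"roll":[0,0,0,0],"gripper":[-1,-1,-1,-1]}' 30;done; python3 -m pendant '{"slide":[[0,0,0.3],[0,0,0.6],[0.1,0.15,0.6],[0.1,0.15,0.6],[0.1,0.15,0.6]],"roll":[0,0,0,0,0],"gripper":[-1,-1,-1,-1,-1]}'
```

```text
time_s: 47.25
tcp_pos: [608.8, 83.9, 78.5]
orientation: [0.002, 1.0, -0.005, -0.015]
wrist_force: [0.3, 0.4, -0.5]
opening: 65.7
time_s: 47.55
tcp_pos: [609.5, 84.1, 79.7]
orientation: [0.002, 1.0, -0.005, -0.015]
wrist_force: [-0.1, 0.8, 0.2]
opening: 47.5
time_s: 47.95
tcp_pos: [609.7, 84.1, 80.1]
orientation: [0.002, 1.0, -0.005, -0.014]
wrist_force: [-1.2, -0.2, 4.4]
opening: 24.2
time_s: 48.35
tcp_pos: [609.7, 84.0, 80.1]
orientation: [0.002, 1.0, -0.005, -0.014]
wrist_force: [-1.5, -0.2, 1.5]
opening: 23.8
time_s: 48.85
tcp_pos: [610.6, 85.6, 86.0]
orientation: [0.002, 1.0, -0.005, -0.014]
wrist_force: [0.3, -0.2, -2.2]
opening: 23.7
```

```bash
python3 -m pendant '{"slide":[[0,0,-0.2],[0,0,-0.45],[0,0,-0.45]],"roll":[0,0,0],"gripper":[-1,-1,-1]}';  for i in 1 2; do python3 -m pendant '{"slide":[[0,0,-0.1],[0,0,-0.1]],"roll":[0,0],"gripper":[-1,-1]}'; done
```

```text
time_s: 49.15
tcp_pos: [610.4, 85.5, 81.0]
orientation: [0.002, 1.0, -0.005, -0.015]
wrist_force: [0.0, 0.0, -4.0]
opening: 24.4
time_s: 49.35
tcp_pos: [610.5, 85.6, 80.1]
orientation: [0.002, 1.0, -0.005, -0.015]
wrist_force: [-0.2, -0.3, 0.8]
opening: 24.0
time_s: 49.55
tcp_pos: [611.0, 85.6, 80.1]
orientation: [0.002, 1.0, -0.005, -0.014]
wrist_force: [-3.8, -0.8, 12.6]
opening: 24.3
```

```bash
python3 -m pendant '{"slide":[[0,0,0.05],[0,0,0.05],[0,0,0.05],[0,0,0.05],[0,0,0.05]],"roll":[0,0,0,0,0],"gripper":[0.6,0.6,0.6,0.6,0.6]}'; python3 -m pendant '{"slide":[[0,0,1],[0,0,3],[0,0,6],[0,0,9],[0,0,11.7]],"roll":[0,0,0,0,0],"gripper":[0.6,0.6,0.6,0.6,0.6]}'; python3 -m pendant '{"slide":[[0,0,0],[0,0,0]],"roll":[0,0],"gripper":[0.6,0.6]}'
python3 - <<'E'
from h import *
img,d,W=cloud("wrist"); s=ctrl.sense(); print(s["tcp_pos"].round(1),s["orientation"].round(4))
print("lamp",circ(W,90,120,613,83,25)); img,d,W=cloud("scene"); print(circ(W,80,120,620,80,40),circ(W,66,79,620,80,40)); 
E
python3 -m pendant '{"slide":[[-1.6,3.2,0],[-3.6,7,0],[-5.6,11,0],[-7.6,15,0],[-9.5,18.5,0]],"roll":[0,0,0,0,0],"gripper":[0.6,0.6,0.6,0.6,0.6]}'; python3 -m pendant '{"slide":[[-1,2,0],[-1.7,3.2,0],[-1.7,3.2,0],[-1.7,3.2,0]],"roll":[0,0,0,0],"gripper":[0.6,0.6,0.6,0.6]}'; python3 -m pendant '{"slide":[[0,0,0],[0,0,0],[0,0,0]],"roll":[0,0,0],"gripper":[0.6,0.6,0.6]}'
```

```text
time_s: 50.05
tcp_pos: [610.9, 85.6, 80.5]
orientation: [0.002, 1.0, -0.005, -0.014]
wrist_force: [0.5, -0.3, 0.6]
opening: 60.7
time_s: 50.55
tcp_pos: [611.0, 85.8, 199.7]
orientation: [0.002, 1.0, -0.005, -0.014]
wrist_force: [-0.2, -1.3, -0.1]
opening: 75.0
time_s: 50.75
tcp_pos: [611.2, 85.8, 200.6]
orientation: [0.002, 1.0, -0.005, -0.013]
wrist_force: [0.1, 0.1, -0.6]
opening: 75.3
[610.8  85.7 199.6] [ 0.0021  0.9999 -0.0054 -0.0138]
lamp (834, array([612.1,  84.5]), 'R12.6', 'mean', array([614.3,  84.3, 107.8]))
(279, array([614.7,  83.7]), 'R12.6', 'mean', array([618.3,  80.8, 100.4])) (149, array([614.9,  83.5]), 'R16.6', 'mean', array([620.6,  79. ,  74.4]))
time_s: 51.35
tcp_pos: [513.9, 272.2, 198.1]
orientation: [0.002, 1.0, -0.005, -0.015]
wrist_force: [1.9, -0.2, 0.9]
opening: 75.1
time_s: 51.75
tcp_pos: [497.6, 303.0, 197.7]
orientation: [0.003, 1.0, -0.006, -0.015]
wrist_force: [0.2, -0.3, 0.3]
opening: 75.2
time_s: 52.05
tcp_pos: [498.1, 302.2, 197.6]
orientation: [0.003, 1.0, -0.006, -0.015]
wrist_force: [0.1, 0.5, 0.0]
opening: 75.4
```

Lamp is now back within 0.3 mm. Next the jar.

```bash
python3 -m pendant '{"slide":[[0,0.1,-2],[0,0.2,-4],[0,0.2,-6],[0,0.2,-7],[0,0.2,-7]],"roll":[0,0,0,0,0],"gripper":[0.6,0.6,0.6,0.6,0.6]}';  python3 -m pendant '{"slide":[[0,0,0],[0,0,0],[0,0,0]],"roll":[0,0,0],"gripper":[0.6,0.6,0.6]}'; python3 -m pendant '{"slide":[[0,0,-1.2],[0,0,-2.4],[0,0,-3.8],[0,0,-5.0],[0,0,-5.0]],"roll":[0,0,0,0,0],"gripper":[0.6,0.6,0.6,0.6,0.6]}'; python3 -m pendant '{"slide":[[0,0,0],[0,0,0]],"roll":[0,0],"gripper":[0.6,0.6]}'; for i in 1 2; do python3 -m pendant '{"slide":[[0,0,0],[0,0,0],[0,0,0],[0,0,0]],"roll":[0,0,0,0],"gripper":[-1,-1,-1,-1]}' 30;done
```

```text
time_s: 52.55
tcp_pos: [497.7, 303.7, 126.7]
orientation: [0.003, 1.0, -0.006, -0.016]
wrist_force: [-0.4, -0.5, 1.2]
opening: 75.2
time_s: 52.85
tcp_pos: [498.0, 303.9, 127.4]
orientation: [0.003, 1.0, -0.006, -0.015]
wrist_force: [-0.1, -0.3, 0.6]
opening: 75.1
time_s: 53.35
tcp_pos: [497.1, 303.3, 75.2]
orientation: [0.004, 1.0, -0.006, -0.017]
wrist_force: [0.8, 0.3, -0.2]
opening: 75.5
time_s: 53.55
tcp_pos: [497.1, 303.4, 75.3]
orientation: [0.004, 1.0, -0.006, -0.017]
wrist_force: [-0.1, -0.4, -0.7]
opening: 75.3
time_s: 53.95
tcp_pos: [497.2, 303.5, 75.5]
orientation: [0.003, 1.0, -0.006, -0.017]
wrist_force: [0.6, 0.6, 2.2]
opening: 53.7
time_s: 54.35
tcp_pos: [497.2, 303.5, 75.5]
orientation: [0.003, 1.0, -0.006, -0.017]
wrist_force: [-1.4, -0.4, 0.6]
opening: 53.3
```

```bash
python3 -m pendant '{"slide":[[0,0,0.7],[0,0,2.5],[0,0,5.5],[0,0,9],[0,0,13]],"roll":[0,0,0,0,0],"gripper":[-1,-1,-1,-1,-1]}'; python3 -m pendant '{"slide":[[0.6,-3,0.5],[1.5,-7,0.5],[2.4,-11,0.5],[3.3,-15,0.5],[4.2,-19,0.5]],"roll":[0,0,0,0,0],"gripper":[-1,-1,-1,-1,-1]}'; python3 -m pendant '{"slide":[[0.9,-4,0],[1.6,-7,0],[2,-9,0],[2.4,-10.4,0],[2.4,-10.4,0]],"roll":[0,0,0,0,0],"gripper":[-1,-1,-1,-1,-1]}';python3 -m pendant '{"slide":[[0,0,0],[0,0,0],[0,0,0]],"roll":[0,0,0],"gripper":[-1,-1,-1]}'
```

```text
time_s: 54.85
tcp_pos: [496.6, 303.2, 206.7]
orientation: [0.004, 1.0, -0.006, -0.017]
wrist_force: [1.2, -0.0, -2.0]
opening: 53.0
time_s: 55.35
tcp_pos: [538.6, 111.5, 212.1]
orientation: [0.004, 1.0, -0.006, -0.017]
wrist_force: [0.7, 1.2, -2.1]
opening: 53.4
time_s: 55.85
tcp_pos: [562.8, 5.9, 212.2]
orientation: [0.004, 1.0, -0.007, -0.017]
wrist_force: [0.4, 0.2, -2.6]
opening: 53.0
time_s: 56.15
tcp_pos: [562.7, 6.9, 212.2]
orientation: [0.004, 1.0, -0.006, -0.017]
wrist_force: [0.0, 0.1, -2.2]
opening: 53.5
```

```bash
python3 -m pendant '{"slide":[[0.1,0.1,-2],[0.1,0.1,-5],[0.1,0.1,-8],[0.1,0.1,-10.5],[0.1,0.1,-11.6]],"roll":[0,0,0,0,0],"gripper":[-1,-1,-1,-1,-1]}'; python3 -m pendant '{"slide":[[0,0,0],[0,0,0],[0,0,0]],"roll":[0,0,0],"gripper":[-1,-1,-1]}'
```

```text
time_s: 56.65
tcp_pos: [562.6, 8.6, 94.3]
orientation: [0.004, 1.0, -0.006, -0.019]
wrist_force: [0.4, -0.1, -1.9]
opening: 53.2
time_s: 56.95
tcp_pos: [563.3, 8.8, 95.5]
orientation: [0.004, 1.0, -0.006, -0.018]
wrist_force: [-1.0, 0.8, -2.8]
opening: 53.3
```

```bash
python3 -m pendant '{"slide":[[0.05,-0.05,-0.5],[0.05,-0.05,-1.1],[0.05,-0.05,-1.1]],"roll":[0,0,0],"gripper":[-1,-1,-1]}';  for i in 1 2 ; do python3 -m pendant '{"slide":[[0,0,-0.1],[0,0,-0.1]],"roll":[0,0],"gripper":[-1,-1]}'; done
```

```text
time_s: 57.25
tcp_pos: [563.5, 8.1, 83.9]
orientation: [0.004, 1.0, -0.006, -0.018]
wrist_force: [-0.2, -0.1, -2.1]
opening: 53.1
time_s: 57.45
tcp_pos: [563.4, 8.1, 82.7]
orientation: [0.004, 1.0, -0.006, -0.018]
wrist_force: [0.7, -1.5, -2.2]
opening: 53.4
time_s: 57.65
tcp_pos: [563.9, 8.2, 82.5]
orientation: [0.004, 1.0, -0.006, -0.018]
wrist_force: [-1.9, 0.5, 8.6]
opening: 53.5
```

```bash
python3 -m pendant '{"slide":[[0,0,0.05],[0,0,0.05],[0,0,0.05],[0,0,0.05],[0,0,0.05]],"roll":[0,0,0,0,0],"gripper":[0.6,0.6,0.6,0.6,0.6]}'; python3 -m pendant '{"slide":[[0,0,1],[0,0,3],[0,0,6],[0,0,9],[0,0,11.7]],"roll":[0,0,0,0,0],"gripper":[0.6,0.6,0.6,0.6,0.6]}'; python3 -m pendant '{"slide":[[0,0,0],[0,0,0]],"roll":[0,0],"gripper":[0.6,0.6]}'
python3 - <<'E'
from h import *
img,d,W=cloud("wrist"); s=ctrl.sense(); print(s["tcp_pos"].round(1),s["orientation"].round(4))
print("jar",circ(W,104,114,566,6,45)); 
for n in("scene","side"):
    img,d,W=cloud(n); print(n,circ(W,104,114,569,3,45)) 
E
```

```text
time_s: 58.15
tcp_pos: [563.9, 8.2, 82.9]
orientation: [0.004, 1.0, -0.006, -0.018]
wrist_force: [-0.5, -0.5, -0.5]
opening: 75.1
time_s: 58.65
tcp_pos: [563.9, 8.4, 202.1]
orientation: [0.004, 1.0, -0.006, -0.017]
wrist_force: [-0.8, -0.2, 0.5]
opening: 75.4
time_s: 58.85
tcp_pos: [564.1, 8.4, 203.0]
orientation: [0.004, 1.0, -0.006, -0.017]
wrist_force: [0.2, -0.6, -0.4]
opening: 75.1
[563.7   8.3 202. ] [ 0.0039  0.9998 -0.0058 -0.0173]
jar (3635, array([564.5,   8. ]), 'R27.7', 'mean', array([565.6,   8. , 107.4]))
scene (685, array([566.8,   8.5]), 'R28.0', 'mean', array([567.6,   7.6, 106.9]))
side (394, array([565.5,   8.8]), 'R28.7', 'mean', array([565.3,   3.7, 108.5]))
```

Jar is back within about 1.1 mm. Now the third hand.

```bash
python3 -m pendant '{"slide":[[-0.5,3,0],[-1.2,7.5,0],[-1.9,12,0],[-2.6,16.5,0],[-3.3,21,0]],"roll":[0,0,0,0,0],"gripper":[0.6,0.6,0.6,0.6,0.6]}'; python3 -m pendant '{"slide":[[-0.7,4.5,0],[-1.4,9,0],[-2.1,13,0],[-2.7,16.4,0],[-2.7,16.4,0]],"roll":[0,0,0,0,0],"gripper":[0.6,0.6,0.6,0.6,0.6]}'; python3 -m pendant '{"slide":[[0,0,0],[0,0,0],[0,0,0]],"roll":[0,0,0],"gripper":[0.6,0.6,0.6]}'
python3 - <<'E'
from h import *
img,d,W=cloud("wrist"); s=ctrl.sense(); print(s["tcp_pos"].round(1),s["orientation"].round(4))
print(circ(W,110,125,504,383,20))
E
```

```text
time_s: 59.5
tcp_pos: [529.5, 219.8, 200.5]
orientation: [0.004, 1.0, -0.006, -0.019]
wrist_force: [0.6, -1.0, 0.0]
opening: 75.3
time_s: 60.0
tcp_pos: [499.5, 388.6, 199.4]
orientation: [0.003, 1.0, -0.003, -0.02]
wrist_force: [0.1, -1.2, -0.6]
opening: 75.5
time_s: 60.3
tcp_pos: [499.9, 387.6, 199.1]
orientation: [0.004, 1.0, -0.003, -0.02]
wrist_force: [0.2, -0.2, 0.2]
opening: 74.9
[500.  387.6 199.3] [ 0.0035  0.9998 -0.0034 -0.0199]
(354, array([504.1, 381.7]), 'R8.3', 'mean', array([505.2, 381.7, 115.9]))
```

```bash
python3 -m pendant '{"slide":[[0.4,-0.5,-1],[0.5,-0.5,-3],[0.5,-0.5,-5],[0.5,-0.5,-6],[0.5,-0.5,-6]],"roll":[-0.3,-0.3,-0.3,-0.3,-0.3],"gripper":[0.6,0.6,0.6,0.6,0.6]}';  python3 -m pendant '{"slide":[[0,0,0],[0,0,0],[0,0,0]],"roll":[0,0,0],"gripper":[0.6,0.6,0.6]}'
```

```text
time_s: 60.85
tcp_pos: [504.9, 381.5, 137.8]
orientation: [0.004, 1.0, -0.006, -0.021]
wrist_force: [0.9, 0.6, 0.5]
opening: 75.1
time_s: 61.15
tcp_pos: [505.1, 381.6, 138.5]
orientation: [0.004, 1.0, -0.006, -0.02]
wrist_force: [-0.5, 0.7, -0.1]
opening: 74.9
```

```bash
python3 -m pendant '{"slide":[[0,0.1,-1.2],[0,0.1,-2.4],[0,0.1,-3.8],[0,0.1,-5.2],[0,0.1,-5.2]],"roll":[0,0,0,0,0],"gripper":[0.6,0.6,0.6,0.6,0.6]}'; python3 -m pendant '{"slide":[[0,0,0],[0,0,0]],"roll":[0,0],"gripper":[0.6,0.6]}'; for i in 1 2 3; do python3 -m pendant '{"slide":[[0,0,0],[0,0,0],[0,0,0],[0,0,0]],"roll":[0,0,0,0],"gripper":[-1,-1,-1,-1]}' 30;done
```

```text
time_s: 61.65
tcp_pos: [504.1, 381.8, 83.8]
orientation: [0.005, 1.0, -0.006, -0.022]
wrist_force: [-0.2, 0.5, 0.6]
opening: 75.3
time_s: 61.85
tcp_pos: [504.1, 381.9, 83.9]
orientation: [0.005, 1.0, -0.006, -0.022]
wrist_force: [0.9, -0.7, 1.0]
opening: 75.1
time_s: 62.25
tcp_pos: [504.2, 381.9, 84.1]
orientation: [0.005, 1.0, -0.006, -0.022]
wrist_force: [-0.2, 0.2, -0.1]
opening: 46.7
time_s: 62.65
tcp_pos: [504.2, 381.9, 84.1]
orientation: [0.005, 1.0, -0.006, -0.022]
wrist_force: [-0.9, 2.5, -1.4]
opening: 14.9
time_s: 63.05
tcp_pos: [504.2, 381.8, 84.0]
orientation: [0.005, 1.0, -0.006, -0.022]
wrist_force: [-0.3, -0.6, -1.2]
opening: 14.2
```

```bash
python3 -m pendant '{"slide":[[0,0,0.7],[0,0,2.5],[0,0,6],[0,0,10.5],[0,0,15]],"roll":[0,0,0,0,0],"gripper":[-1,-1,-1,-1,-1]}'; python3 -m pendant '{"slide":[[0.5,-2,0],[1.5,-6,0],[2.5,-10,0],[3.5,-14,0],[4.5,-18,0]],"roll":[0,0,0,0,0],"gripper":[-1,-1,-1,-1,-1]}'; python3 -m pendant '{"slide":[[1,-4,0],[2,-8,0],[3,-12,0],[4,-16,0],[5,-20,0]],"roll":[0,0,0,0,0],"gripper":[-1,-1,-1,-1,-1]}';python3 -m pendant '{"slide":[[0.8,-3,0],[1.4,-5,0],[1.6,-6,0],[1.6,-6,0],[1.6,-6,0]],"roll":[0,0,0,0,0],"gripper":[-1,-1,-1,-1,-1]}';python3 -m pendant '{"slide":[[0,0,0],[0,0,0]],"roll":[0,0],"gripper":[-1,-1]}'
```

```text
time_s: 63.55
tcp_pos: [503.7, 381.9, 237.1]
orientation: [0.005, 1.0, -0.006, -0.022]
wrist_force: [0.8, 0.1, -3.4]
opening: 14.3
time_s: 64.05
tcp_pos: [548.9, 200.5, 238.7]
orientation: [0.004, 1.0, -0.006, -0.021]
wrist_force: [0.5, 0.2, -3.0]
opening: 14.7
time_s: 64.55
tcp_pos: [599.0, -0.9, 240.4]
orientation: [0.004, 1.0, -0.006, -0.02]
wrist_force: [-0.1, 0.1, -3.2]
opening: 14.2
time_s: 65.05
tcp_pos: [614.9, -59.3, 240.9]
orientation: [0.004, 1.0, -0.005, -0.02]
wrist_force: [-0.1, 0.3, -3.4]
opening: 14.3
time_s: 65.25
tcp_pos: [614.7, -57.8, 241.3]
orientation: [0.004, 1.0, -0.004, -0.02]
wrist_force: [-0.1, -0.9, -3.5]
opening: 14.4
```

```bash
python3 -m pendant '{"slide":[[0.1,-0.2,-2],[0.1,-0.2,-5],[0.1,-0.2,-8],[0.1,-0.2,-11],[0.1,-0.2,-13.4]],"roll":[0,0,0,0,0],"gripper":[-1,-1,-1,-1,-1]}'; python3 -m pendant '{"slide":[[0,0,0],[0,0,0],[0,0,0]],"roll":[0,0,0],"gripper":[-1,-1,-1]}'
```

```text
time_s: 65.75
tcp_pos: [615.2, -59.1, 105.7]
orientation: [0.004, 1.0, -0.004, -0.021]
wrist_force: [-0.9, -0.5, -2.2]
opening: 14.2
time_s: 66.05
tcp_pos: [616.1, -58.7, 107.3]
orientation: [0.004, 1.0, -0.003, -0.019]
wrist_force: [0.5, -0.3, -2.8]
opening: 14.1
```

```bash
python3 -m pendant '{"slide":[[-0.05,-0.15,-0.5],[-0.05,-0.15,-1.1],[-0.05,-0.15,-1.4],[-0.05,-0.15,-1.4]],"roll":[0,0,0,0],"gripper":[-1,-1,-1,-1]}';  for i in 1 2 ; do python3 -m pendant '{"slide":[[0,0,-0.1],[0,0,-0.1]],"roll":[0,0],"gripper":[-1,-1]}'; done
```

```text
time_s: 66.45
tcp_pos: [615.3, -60.3, 92.8]
orientation: [0.004, 1.0, -0.003, -0.02]
wrist_force: [-0.1, 0.5, -2.6]
opening: 14.0
time_s: 66.65
tcp_pos: [615.2, -60.2, 91.7]
orientation: [0.004, 1.0, -0.003, -0.02]
wrist_force: [-0.1, -0.6, -2.7]
opening: 14.0
time_s: 66.85
tcp_pos: [615.6, -60.2, 91.0]
orientation: [0.004, 1.0, -0.003, -0.02]
wrist_force: [1.4, 0.6, -0.8]
opening: 14.2
```

```bash
python3 -m pendant '{"slide":[[0,0,-0.05],[0,0,-0.05]],"roll":[0,0],"gripper":[-1,-1]}'; python3 -m pendant '{"slide":[[0,0,0],[0,0,0],[0,0,0],[0,0,0],[0,0,0]],"roll":[0,0,0,0,0],"gripper":[0.2,0.2,0.2,0.2,0.2]}'; python3 -m pendant '{"slide":[[0,0,0.7],[0,0,2],[0,0,3.5],[0,0,5],[0,0,6]],"roll":[0,0,0,0,0],"gripper":[0.2,0.2,0.2,0.2,0.2]}'; python3 -m pendant '{"slide":[[0,0,0],[0,0,0]],"roll":[0,0],"gripper":[0.2,0.2]}'
python3 - <<'E'
from h import *
img,d,W=cloud("wrist"); s=ctrl.sense(); print(s["tcp_pos"].round(1),s["orientation"].round(4))
print(circ(W,117,132,616,-61,20))
for n in("scene","side"):
    img,d,W=cloud(n); print(n,circ(W,119,130,620,-66,40),circ(W,21,30,620,-62,40),"tweez",rect(W,62,80,(540,665,-110,-30)))
E
```

```text
time_s: 67.05
tcp_pos: [615.8, -60.2, 90.9]
orientation: [0.004, 1.0, -0.003, -0.019]
wrist_force: [-0.2, -0.5, 5.0]
opening: 14.2
time_s: 67.55
tcp_pos: [615.8, -60.2, 90.8]
orientation: [0.004, 1.0, -0.003, -0.019]
wrist_force: [0.1, 0.1, 0.1]
opening: 50.9
time_s: 68.05
tcp_pos: [616.3, -60.2, 153.1]
orientation: [0.004, 1.0, -0.003, -0.018]
wrist_force: [-0.7, 0.2, 0.2]
opening: 56.6
time_s: 68.25
tcp_pos: [616.5, -60.4, 153.4]
orientation: [0.004, 1.0, -0.004, -0.018]
wrist_force: [-0.4, -0.2, -0.1]
opening: 56.5
[616.2 -60.3 152.9] [ 0.0041  0.9998 -0.0035 -0.0185]
(542, array([615.7, -60.9]), 'R8.3', 'mean', array([616.9, -61.2, 122.7]))
scene (75, array([617., -60.]), 'R8.4', 'mean', array([618.1, -60.9, 122.3])) (508, array([619.7, -62. ]), 'R27.5', 'mean', array([621. , -62.8,  23.5])) tweez (257, ((600.5442504882812, -59.831703186035156), (82.20819091796875, 27.149120330810547), 11.769318580627441), array([618.2, -60.9,  71.1]))
side (61, array([617. , -61.6]), 'R8.5', 'mean', array([616.3, -63.8, 123.5])) (426, array([616.6, -64. ]), 'R29.0', 'mean', array([616.2, -66.8,  24.8])) tweez (286, ((599.0084228515625, -59.52518844604492), (17.99808120727539, 85.60173797607422), 84.4183578491211), array([606.9, -63.7,  72.2]))
```

Third hand is back within 0.5 mm. Next I'll retreat and do a full check.

```bash
python3 -m pendant '{"slide":[[0,0,4],[0,0,8],[-2,1.5,12],[-5,4,16],[-8.5,6.5,20]],"roll":[0,0,0,0,0],"gripper":[0.2,0.2,0.2,0.2,0.2]}'; python3 -m pendant '{"slide":[[0,0,0],[0,0,0],[0,0,0],[0,0,0]],"roll":[0,0,0,0],"gripper":[0.2,0.2,0.2,0.2]}'
python3 - <<'E'
from h import *
W0=np.load("pics/w1.npz")["W"]; img,d,W1=cloud("wrist"); save(img,"w6"); print(ctrl.sense()["tcp_pos"].round(1))
i2,_,S1=cloud("scene"); save(i2,"scene6"); S0=np.load("pics/scene0.npz")["W"]
for f,W in(("w1",W0),("w6",W1),("s0",S0),("s6",S1)):
    print(f,"lid",circ(W,104,114,566,7,45)[1],"knob",circ(W,117,130,616,-61,20)[1],"base",circ(W,21,30,618,-62,33)[1],"cap",circ(W,85,120,613,84,25)[1],"tin",circ(W,25,34,546,93.5,24)[1],"wt",circ(W,40,50,552,-78,20)[1],"pl",rect(W,5,16,(350,500,15,80))[1:],"red",circ(W,92,104,425,-168,40)[1],"green",circ(W,92,104,450,-67,40)[1])
E
```

```text
time_s: 68.9
tcp_pos: [538.7, -0.7, 343.2]
orientation: [0.004, 1.0, -0.003, -0.019]
wrist_force: [0.4, -0.4, 1.3]
opening: 56.5
time_s: 69.3
tcp_pos: [538.7, -1.5, 341.8]
orientation: [0.004, 1.0, -0.004, -0.02]
wrist_force: [0.7, 0.5, 0.6]
opening: 56.3
[538.7  -1.3 342. ]
w1 lid [565.    6.8] knob [615.5 -61.2] base [615.1 -61.3] cap [611.5  83.8] tin [543.7  93.3] wt [551.  -78.6] pl (((423.5356140136719, 46.432838439941406), (42.8425178527832, 128.66659545898438), 88.37548065185547), array([430.8,  49.9,   9.5])) red [ 428.4 -174.8] green [447.8 -67.5]
w6 lid [564.6   8. ] knob [615.4 -61.2] base [615.9 -60.3] cap [611.6  84. ] tin [543.9  93.3] wt [551. -78.] pl (((423.96746826171875, 44.36894989013672), (130.36419677734375, 44.290374755859375), 3.2373223304748535), array([431.3,  50.2,   9.6])) red [ 419.1 -166.9] green [448.  -67.2]
s0 lid [567.2   7.4] knob [617.4 -60.4] base [619.5 -62.3] cap [614.9  83.4] tin [546.   93.9] wt [552.8 -77.6] pl (((417.0455627441406, 45.02996063232422), (116.7531967163086, 43.73268508911133), 2.4927186965942383), array([425.3,  50.8,   8.7])) red [ 421.3 -165.7] green [450.  -66.9]
s6 lid [567.5   8.3] knob [617.6 -60.7] base [619.5 -62.1] cap [615.2  83.6] tin [545.8  94.1] wt [552.7 -77.2] pl (((417.9680480957031, 45.611228942871094), (116.727783203125, 42.7420654296875), 2.2330033779144287), array([424.2,  50.6,   8.9])) red [ 421.2 -166.3] green [450.6 -67.5]
```

View pics/scene6.png

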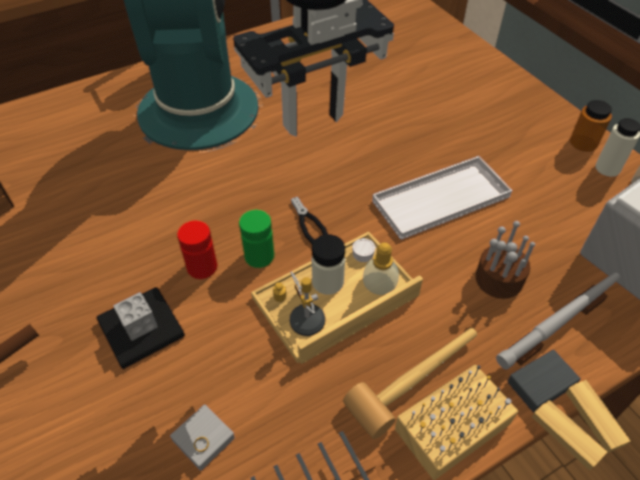

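The final scene view shows the block on the pad (135,315) and the jar (326,262), lamp (382,270) and third hand (308,312) upright in the rack. The tray is empty and nothing else has moved.

```bash
python3 -c "
from cell import ticket; print(ticket.hand_in())"
```

```text
the job is handed in; nothing more can be done
None
```

The job is done and handed in at about 69 s of the 147 s allowed. I stood the third hand, jar and lamp upright in the aluminium tray and set the dapping block on the rubber pad. Then I put the lamp, jar and third hand back, in that order.

**Last checks (wrist and scene cameras, before against after):**
- **Block:** within about 0.5 mm of the pad's centre and square to it within about 0.1°, top face up.
- **Lamp:** on its old spot within about 0.3 mm. It first stood 1.8 mm off, so I gripped it again and corrected it.
- **Jar:** about 1 mm from its old spot.
- **Third hand:** within about 0.5 mm by the knob. The wrist camera's fit of its base differed by 1.3 mm; the scene camera's did not.
- **Tin, weight and pliers:** unmoved. The pliers' fitted outline differed by 1–2 mm, which I take to be the fit, because their mid-points agree within about 1 mm.
- **Forces:** the wrist force I read at each set-down was at most about 15 N.

**Mismatch:** the wrist camera's first fit of the red look-alike jar was about 12 mm from its last one. The scene camera, which saw that jar fully, shows it unmoved within 0.6 mm. I put the difference down to the gripper partly hiding it in the first wrist picture.

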